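# Weigh-check the valve castings against the master

## Robot

A 6-joint arm with a two-finger parallel gripper is mounted at the origin on the work surface. World frame = base frame: x ahead of the robot, y to its left, z up, the work surface at z = 0. Lengths are in m, angles in rad, forces in N, time in s.
With the tool pointing down it reaches from about 0.25 to 0.725 m from the base axis. Payload 4 kg.
Tool frame: the origin (TCP) lies on the front face of the gripper's body, between the roots of the fingers; the fingertips stand 73 mm ahead of it and the grasp point (between the pads) lies 54 mm ahead of it; z points along the fingers, y is the line along which they close (so a half turn about z gives the same grasp; the last joint's range is limited). The gripper opens to 85 mm and grips with 20 to 120 N. Pads are 22 mm wide; open, the fingers measure 114 mm over their backs; the gripper's body (76 mm by 85 mm) begins 54 mm behind the grasp point. The pads swing forward as they close: fully open they stand 13 mm farther back than shut.
Start: joints at [1.188, 0.241, 0.005, 1.335, 0, 1.571], TCP at [0.187, 0.464, 0.304] pointing down, gripper open.
Joint ranges: [-2.72, 2.72], [-1.05, 1.87], [-1.09, 1.28], [-1.99, 2.15], [-1.42, 1.44], [-3.14, 3.14]. Speed limits (rad/s): [2.79, 2.79, 3.14, 3.14, 3.14, 3.14].

## Interface

Orientations are given as a rotation vector (axis times angle).
In Python, from station import arm, eyes gives the robot as it stands. The module is installed in compiled form; this text tells all that it offers.
- The arm moves only by the tool drive_tool, never from a script. Its argument "rows" is a list of rows, each a list of 3 entries, a list of its own where there are three numbers: the shift along the tool's x, y, z each as a share of 0.025 m, from -1 to 1, then the turn, a rotation vector about the tool's x, y, z each as a share of 5 degrees, from -1 to 1, then the opening, from 0 (shut) to 1 (fully open). In form: [[[x, y, z], [rx, ry, rz], grip], ...]. A call has 1 to 12 rows; each row shifts and turns the commanded pose from where the row before left it, along the tool's axes as they then stand; what a row does not reach is not made up. A row lasts 1/10 s, in which the tool goes at most 50 mm and 8.59 degrees, less where a joint would pass 70% of its speed; a pose out of reach is approached as far as the arm can. A call with a number of a shift or a turn outside -1 to 1 is refused whole. A call with a gripper value outside its range is refused whole. The fingers move at their own pace and stop on an object; the grip force is fixed at half the most. Time passes only in rows, so rows that do not move let the fingers close. It gives the time, the measured TCP pose, the force, the opening and the grip force at its end, in the units of the state.
- arm.get_obs(): the state, without advancing time (a new reading comes with each control period).
- eyes.snapshot(name): name is "scene" or "side" or "wrist"; returns a dict with "image" (480x640x3 uint8, red, green, blue), "vfov" (degrees; the focal length in pixels is half the picture's height over the tangent of half this angle, whatever the lens; pixels are square), "cx", "cy" (the principal point, pixels), "rvec" (rotation vector, rad) and "tvec" (3), from world to camera coordinates, as OpenCV has them. Camera axes: x right, y down, z forward; pixel columns grow to the right and rows downward; lengths in m; the calibration is good to about 2 mm. A picture is of the moment at which its call begins. There is no depth.
- arm.finish_job(): hands the job in; it is judged then, once.
The state is a dict: "time": time; "joint_pos": joint angles; "dq": joint speeds; "tau": joint torques, N m; "position": TCP position; "tcp_rot": TCP orientation; "force": force on the tool from outside, world axes, zero at the start; "torque": the same for the moment, N m; "width": opening from 0.0 (shut) to 1.0 (fully open); "gripper_force": force on a finger pad.
Only numpy, scipy, OpenCV 4.12 (cv2) and the standard library are available. Lean on these libraries where they do the work, as an engineer would, in place of code of your own. Each camera call takes 0.05 s, during which the arm holds its last target. There are 200 camera calls.

## Task

First lift the scrap bin off its stand by its handle and set it down upright on the rubber mat. Then put the master casting on one pan of the balance and try every other casting against it, one at a time, on the opposite pan: stand the ones heavier than the master upright in the steel tray, and put the lighter, porous ones in the scrap bin. Finally stand the master back on its home plate; leave the other things on the bench where they are.

Things in the scene. Friction and masses are not known exactly. Their poses are not given: they have to be found in the camera images.
- balance: equal-arm counter balance, fixed: grey base 120 (x) x 340 (y) x 22 mm; a white dial plate 10 (x) x 85 (y) mm stands in its middle from 100 to 136 mm height. Origin: centre of the underside; the pans lie at y = +130 mm (left) and -130 mm (right) of its frame, turned with it
- beam (a joint): tilt of the beam, rad, -0.12 to 0.12 (stops), 0 level (empty pans: near 0). Positive: left pan up, right pan down (right is heavier); negative: left is heavier. Settles in about 1.5 s; every casting differs from the master enough (over 15 percent) to tip it onto its stop. Each pan moves 130 mm x angle (15.6 mm at the stop), one up, one down
- pan_left_c (a point): centre of the upper face of the left pan, which stays level: a square steel tray 130 x 130 mm with a lip 7 mm high round the edge; 70 mm above the table with the beam level; it carries the pan's motion. Axes as the balance
- pan_right_c (a point): the same for the right pan
- master: the master casting: like the castings below, but with a round knob on top of its block (24 mm across, top at 70 mm above the underside, narrower than the block). Origin: centre of the underside; the pipe stub points along +x. Its weight (0.25 kg) lies between the porous and the sound ones. None while held
- home_plate: dark steel plate 120 x 120 x 6 mm, fixed, on which the master starts. Origin: centre of the underside
- casting_a: gas-valve casting, one of 3 or 4 present, alike but for hidden weight (0.18 to 0.33 kg): flange 70 (x) x 50 (y) x 10 mm, on it a central block 34 (x) x 30 (y) mm up to 50 mm height, a pipe stub 18 mm across at 34 mm height reaching to 42 mm along +x. Grip the block across y from above. Origin: centre of underside, z up. Starts flange down in a row between robot and balance. None if absent or held
- casting_b: gas-valve casting, one of 3 or 4 present, alike but for hidden weight (0.18 to 0.33 kg): flange 70 (x) x 50 (y) x 10 mm, on it a central block 34 (x) x 30 (y) mm up to 50 mm height, a pipe stub 18 mm across at 34 mm height reaching to 42 mm along +x. Grip the block across y from above. Origin: centre of underside, z up. Starts flange down in a row between robot and balance. None if absent or held
- casting_c: gas-valve casting, one of 3 or 4 present, alike but for hidden weight (0.18 to 0.33 kg): flange 70 (x) x 50 (y) x 10 mm, on it a central block 34 (x) x 30 (y) mm up to 50 mm height, a pipe stub 18 mm across at 34 mm height reaching to 42 mm along +x. Grip the block across y from above. Origin: centre of underside, z up. Starts flange down in a row between robot and balance. None if absent or held
- casting_d: gas-valve casting, one of 3 or 4 present, alike but for hidden weight (0.18 to 0.33 kg): flange 70 (x) x 50 (y) x 10 mm, on it a central block 34 (x) x 30 (y) mm up to 50 mm height, a pipe stub 18 mm across at 34 mm height reaching to 42 mm along +x. Grip the block across y from above. Origin: centre of underside, z up. Starts flange down in a row between robot and balance. None if absent or held
- bin: grey sheet-metal scrap bin, 0.35 kg, open on top: 116 (x) x 176 (y) x 45 mm high outside, walls and floor 3 mm; a D-handle rises from its -x wall. Origin: centre of the underside; starts on the stand
- bin_handle (a point): centre of the handle bar of the bin: 10 mm thick (x), 90 mm long (y), 22 mm tall (top 95 mm above the bin's underside), with a gap between bar and wall; 55.5 mm to -x of the bin's origin and 84 mm above its underside. Grip it from above across x; axes as the bin
- stand: fixed stand with a dark steel top 100 (x) x 150 (y) mm, 60 mm high, that carries the bin at the start. Origin: centre of its footprint
- mat: black rubber mat 160 (x) x 210 (y) x 4 mm, fixed, on the table. Origin: centre of the underside
- tray: dark steel parts tray for sound castings, fixed: 150 (x) x 200 (y) x 25 mm high outside, walls 3 mm, floor 3 mm thick. Origin: centre of the underside
- wrench: open-ended wrench, 150 mm, lying between the castings and the robot (bystander, leave alone)
- screwdriver: screwdriver, 200 mm, lying behind the balance (bystander, leave alone)
- sealant: white squeeze bottle, 44 mm across, 110 mm tall, behind the balance (bystander, leave alone)
- igniter: black plastic box 50 x 75 x 35 mm, behind the balance (bystander, leave alone)
- burner_ring: brass burner ring 80 mm across, 18 mm tall, behind the balance on its left (bystander, leave alone)
- burner_ring2: brass burner ring 60 mm across, 16 mm tall, between the castings and the robot (bystander, leave alone)
There are look-alikes about, which are no part of the job. Several things have the shape of the home_plate; the one meant has the colours described above.

How it is judged:
On the way, in this order (a step that is already met when the one before it is completed fails the run):
1. the scrap bin stands upright on the mat, released (horizontal distance between bin and mat below 0.045 m and height (world z) of bin below 0.015 m and angle between bin's own z axis and vertical below 0.12 rad and contact force between the fingers and bin below 0.1 N), for 0.2 s.
2. the master stands on one pan of the balance, released (((horizontal distance between master and pan_left_c below 0.06 m and z of master in the frame of pan_left_c between -0.01 and 0.012 m and angle between master's own z axis and vertical below 0.3 rad and contact force between the fingers and master below 0.1 N) or (horizontal distance between master and pan_right_c below 0.06 m and z of master in the frame of pan_right_c between -0.01 and 0.012 m and angle between master's own z axis and vertical below 0.3 rad and contact force between the fingers and master below 0.1 N))), for 0.2 s.
3. the master on one pan and a casting on the other, both released, with the beam tipped (((horizontal distance between master and pan_left_c below 0.06 m and z of master in the frame of pan_left_c between -0.01 and 0.012 m and angle between master's own z axis and vertical below 0.3 rad and contact force between the fingers and master below 0.1 N and ((horizontal distance between casting_a and pan_right_c below 0.06 m and z of casting_a in the frame of pan_right_c between -0.01 and 0.012 m and angle between casting_a's own z axis and vertical below 0.3 rad and contact force between the fingers and casting_a below 0.1 N) or (horizontal distance between casting_b and pan_right_c below 0.06 m and z of casting_b in the frame of pan_right_c between -0.01 and 0.012 m and angle between casting_b's own z axis and vertical below 0.3 rad and contact force between the fingers and casting_b below 0.1 N) or (horizontal distance between casting_c and pan_right_c below 0.06 m and z of casting_c in the frame of pan_right_c between -0.01 and 0.012 m and angle between casting_c's own z axis and vertical below 0.3 rad and contact force between the fingers and casting_c below 0.1 N) or (horizontal distance between casting_d and pan_right_c below 0.06 m and z of casting_d in the frame of pan_right_c between -0.01 and 0.012 m and angle between casting_d's own z axis and vertical below 0.3 rad and contact force between the fingers and casting_d below 0.1 N))) or (horizontal distance between master and pan_right_c below 0.06 m and z of master in the frame of pan_right_c between -0.01 and 0.012 m and angle between master's own z axis and vertical below 0.3 rad and contact force between the fingers and master below 0.1 N and ((horizontal distance between casting_a and pan_left_c below 0.06 m and z of casting_a in the frame of pan_left_c between -0.01 and 0.012 m and angle between casting_a's own z axis and vertical below 0.3 rad and contact force between the fingers and casting_a below 0.1 N) or (horizontal distance between casting_b and pan_left_c below 0.06 m and z of casting_b in the frame of pan_left_c between -0.01 and 0.012 m and angle between casting_b's own z axis and vertical below 0.3 rad and contact force between the fingers and casting_b below 0.1 N) or (horizontal distance between casting_c and pan_left_c below 0.06 m and z of casting_c in the frame of pan_left_c between -0.01 and 0.012 m and angle between casting_c's own z axis and vertical below 0.3 rad and contact force between the fingers and casting_c below 0.1 N) or (horizontal distance between casting_d and pan_left_c below 0.06 m and z of casting_d in the frame of pan_left_c between -0.01 and 0.012 m and angle between casting_d's own z axis and vertical below 0.3 rad and contact force between the fingers and casting_d below 0.1 N)))) and (value of joint beam above 0.05 rad or value of joint beam below -0.05 rad)), for 0.3 s.
At the end, for the whole second after the job is handed in: The scrap bin stands upright on the mat (centres within 45 mm) with every casting lighter than the master in it; every heavier one stands upright in the tray (weight judged by contact force, master 2.45 N); the master stands on its home plate (within 45 mm of its centre); all at rest (horizontal distance between bin and mat below 0.045 m and height (world z) of bin below 0.015 m and angle between bin's own z axis and vertical below 0.12 rad and contact force between bin and mat below 7.8 N and ((x of casting_a in the frame of bin between -0.06 and 0.06 m and y of casting_a in the frame of bin between -0.09 and 0.09 m and z of casting_a in the frame of bin between -0.01 and 0.07 m and (contact force between casting_a and bin below 2.45 N or contact force between casting_a and casting_b above 0.1 N or contact force between casting_a and casting_c above 0.1 N or contact force between casting_a and casting_d above 0.1 N)) or (x of casting_a in the frame of tray between -0.075 and 0.075 m and y of casting_a in the frame of tray between -0.1 and 0.1 m and z of casting_a in the frame of tray below 0.02 m and angle between casting_a's own z axis and vertical below 0.25 rad and contact force between casting_a and tray above 2.45 N)) and linear speed of each of casting_a, casting_b, casting_c, casting_d, master below 0.03 m/s and ((x of casting_b in the frame of bin between -0.06 and 0.06 m and y of casting_b in the frame of bin between -0.09 and 0.09 m and z of casting_b in the frame of bin between -0.01 and 0.07 m and (contact force between casting_b and bin below 2.45 N or contact force between casting_b and casting_a above 0.1 N or contact force between casting_b and casting_c above 0.1 N or contact force between casting_b and casting_d above 0.1 N)) or (x of casting_b in the frame of tray between -0.075 and 0.075 m and y of casting_b in the frame of tray between -0.1 and 0.1 m and z of casting_b in the frame of tray below 0.02 m and angle between casting_b's own z axis and vertical below 0.25 rad and contact force between casting_b and tray above 2.45 N)) and ((x of casting_c in the frame of bin between -0.06 and 0.06 m and y of casting_c in the frame of bin between -0.09 and 0.09 m and z of casting_c in the frame of bin between -0.01 and 0.07 m and (contact force between casting_c and bin below 2.45 N or contact force between casting_c and casting_a above 0.1 N or contact force between casting_c and casting_b above 0.1 N or contact force between casting_c and casting_d above 0.1 N)) or (x of casting_c in the frame of tray between -0.075 and 0.075 m and y of casting_c in the frame of tray between -0.1 and 0.1 m and z of casting_c in the frame of tray below 0.02 m and angle between casting_c's own z axis and vertical below 0.25 rad and contact force between casting_c and tray above 2.45 N)) and ((x of casting_d in the frame of bin between -0.06 and 0.06 m and y of casting_d in the frame of bin between -0.09 and 0.09 m and z of casting_d in the frame of bin between -0.01 and 0.07 m and (contact force between casting_d and bin below 2.45 N or contact force between casting_d and casting_a above 0.1 N or contact force between casting_d and casting_b above 0.1 N or contact force between casting_d and casting_c above 0.1 N)) or (x of casting_d in the frame of tray between -0.075 and 0.075 m and y of casting_d in the frame of tray between -0.1 and 0.1 m and z of casting_d in the frame of tray below 0.02 m and angle between casting_d's own z axis and vertical below 0.25 rad and contact force between casting_d and tray above 2.45 N)) and horizontal distance between master and home_plate below 0.045 m and height (world z) of master below 0.02 m and angle between master's own z axis and vertical below 0.2 rad); the robot touches nothing.
It fails at once if the scrap bin is tipped over (angle between bin's own z axis and vertical above 0.6 rad).
It fails at once if a bystander is moved more than 50 mm (distance of any of wrench, screwdriver, sealant, igniter, burner_ring, burner_ring2 from where it was at the start of the episode above 0.05 m).
Of casting_a, casting_b, casting_c, casting_d only 3 to 4 are there at a start; the rules pass over those that are not, and their reading is None.
At some moment in a run one of casting_a, casting_b, casting_c, casting_d, master may be knocked a few centimetres aside while the robot is not near it.
It also fails if it takes over 210 s, if anything falls off the work surface, if the arm or the gripper's body presses on something with over 40 N, if the wrist force passes 120 N, or if a joint passes its speed limit or range.

## Working session

There is one attempt and no reset: what is moved stays moved. The work goes in short steps, Python scripts to look and compute and a tool call to move; the robot and the scene stay as the last step left them, time stands still between calls to the robot, and variables do not carry over. Pictures are saved under pics/ and viewed, at most 14 in all, crops included, and the job is handed in when it is done.

Besides the shell and the picture viewer there is one more tool, called after "Request:" as a command line: name --argument value ..., lists and objects as JSON in quotes. drive_tool: Moves the arm, as the interface text tells. Its arguments: {"type":"object","properties":{"rows":{"type":"array"}},"required":["rows"]}

```bash
mkdir -p pics; cat > h.py <<'E'
import numpy as np, cv2
from station import arm, eyes
from scipy.spatial.transform import Rotation as Rn
def snap(n,f=None):
    s=eyes.snapshot(n)
    if f: cv2.imwrite('pics/'+f,cv2.cvtColor(s['image'],cv2.COLOR_RGB2BGR))
    return s
def K(s):
    h,w=s['image'].shape[:2]; f=h/2/np.tan(np.radians(s['vfov'])/2)
    return np.array([[f,0,s['cx']],[0,f,s['cy']],[0,0,1.]])
def ray(s,u,v,z):
    R=Rn.from_rotvec(np.ravel(s['rvec'])).as_matrix(); t=np.ravel(s['tvec'])
    c=-R.T@t; d=R.T@np.linalg.inv(K(s))@np.array([u,v,1.])
    return c+d*(z-c[2])/d[2]
def proj(s,p):
    return cv2.projectPoints(np.array(p,float).reshape(-1,3),np.ravel(s['rvec']),np.ravel(s['tvec']),K(s),None)[0].reshape(-1,2)
E
python3 - <<'E'
from h import *
for n in('scene','side','wrist'):
    s=snap(n,n+'0.png'); R=Rn.from_rotvec(np.ravel(s['rvec'])).as_matrix()
    print(n,s['vfov'],s['cx'],s['cy'],-R.T@np.ravel(s['tvec']),R[2])
o=arm.get_obs(); print(o)
print(Rn.from_rotvec(o['tcp_rot']).as_matrix())
E
```

```text
scene 57.385116733219895 321.6054746047348 240.02805478397033 [1.21776134 0.23042308 0.74885021] [-0.73657534 -0.21850486 -0.6400878 ]
side 49.976986643129635 324.33484063858987 235.3725791027432 [0.45339417 0.81643427 0.8421732 ] [ 0.0344312  -0.74085617 -0.67078062]
wrist 61.657648114580965 312.8240454887186 235.06783047583926 [0.11210061 0.49338454 0.37259032] [ 0.28876736 -0.11895955 -0.94998002]
{'time': 0.15, 'joint_pos': array([ 1.18796508e+00,  2.41255570e-01,  4.02314707e-03,  1.33519385e+00,
       -3.68425029e-06,  1.57080882e+00]), 'dq': array([-0.00031258, -0.00285626,  0.00459793,  0.0007393 ,  0.00087691,
        0.00074103]), 'tau': array([ 1.58562078e-03, -3.72634864e+01,  2.52639270e+01,  1.23640450e-02,
        1.24632365e-04, -6.75053528e-06]), 'position': array([0.18663904, 0.46346765, 0.30320553]), 'tcp_rot': array([-5.97645160e-01, -3.08390869e+00,  2.51441469e-03]), 'force': array([ 0.85867272, -1.16447861,  0.15572993]), 'torque': array([ 0.01865631,  0.00360265, -0.01940435]), 'gripper_force': 0.0, 'width': 0.9974483806419775}
[[-9.27606084e-01  3.73559349e-01 -6.05446840e-04]
 [ 3.73559839e-01  9.27604849e-01 -1.51333393e-03]
 [-3.70461333e-06 -1.62994839e-03 -9.99998672e-01]]
```

View pics/scene0.png

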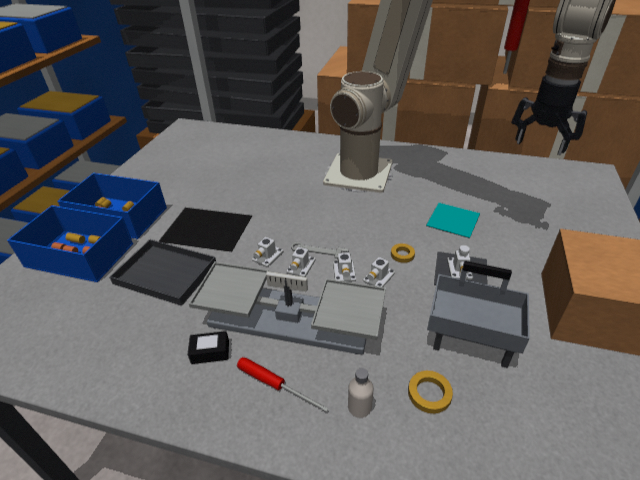

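View pics/side0.png

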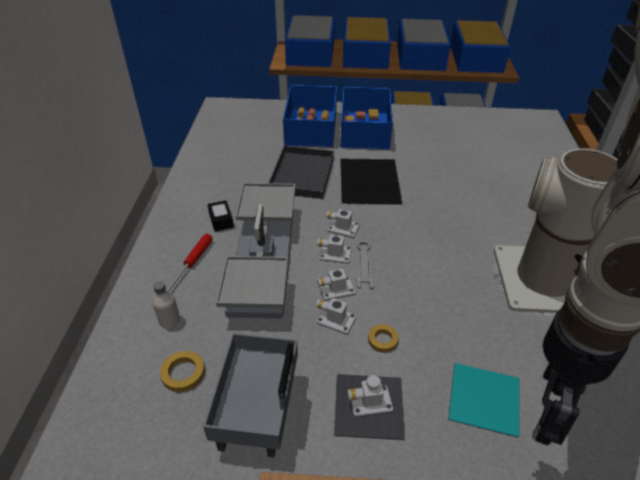

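Scene view: mat at (207,228), tray (163,270), balance (288,300), four castings near (265,248),(298,260),(344,265),(377,270), master on a dark plate (458,262), bin on stand (480,310). 
Home plate candidates: dark plate under the master (side 370,405) and teal plate (side 485,398). The dark steel one fits; I'll confirm it in a crop.

```bash
python3 - <<'E'
import cv2
a=cv2.imread('pics/side0.png')[200:450,200:530]; cv2.imwrite('pics/c1.png',cv2.resize(a,None,fx=2.4,fy=2.4,interpolation=cv2.INTER_CUBIC))
a=cv2.imread('pics/scene0.png')[200:360,100:400]; cv2.imwrite('pics/c2.png',cv2.resize(a,None,fx=2.6,fy=2.6,interpolation=cv2.INTER_CUBIC))
E
```

```text
(no output)
```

View pics/c1.png

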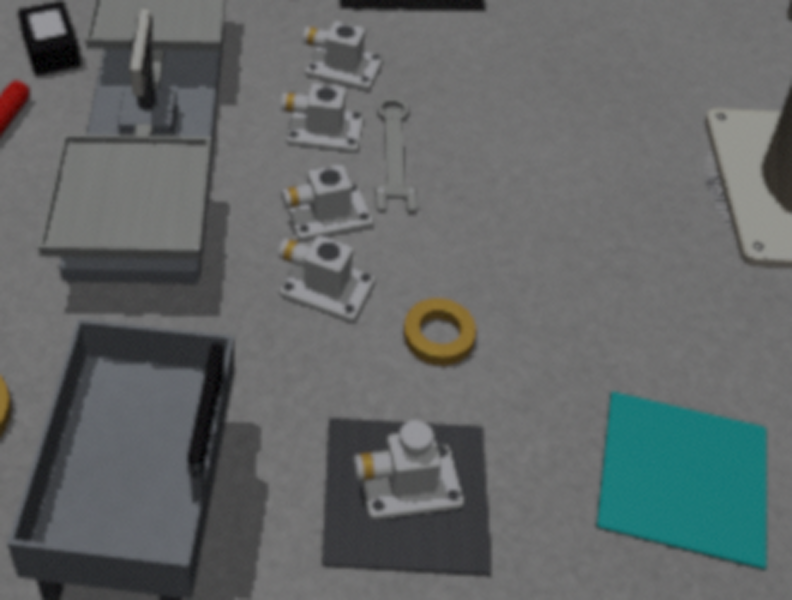

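View pics/c2.png

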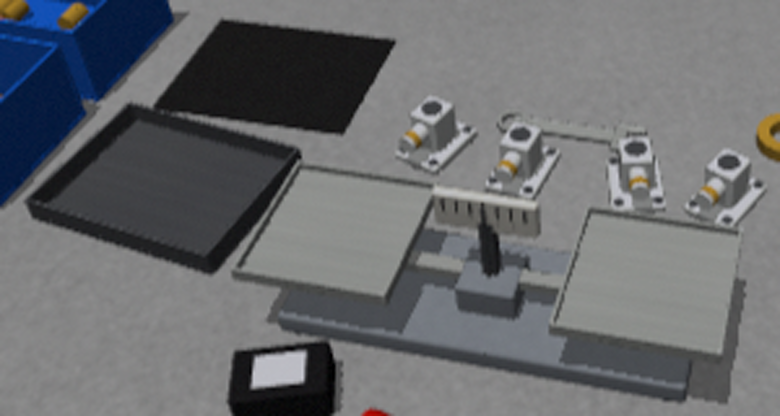

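Crops: four castings with yellow-ringed stubs to +x; dark-disc tops at c1 (345,32),(326,94),(330,177),(328,251). The dark plate under the master (c1 405,495) is the home plate; the teal one (685,480) is the look-alike.

```bash
python3 - <<'E'
from h import *
A=snap('side');B=snap('scene')
p1=lambda x,y,z:ray(A,200+x/2.4,200+y/2.4,z)
p2=lambda x,y,z:ray(B,100+x/2.6,200+y/2.6,z)
np.set_printoptions(precision=4,suppress=True)
t1=[(345,32),(326,94),(330,177),(328,251)];t2=[(433,105),(521,132),(635,147),(728,161)]
fl=[[(307,75),(372,86),(382,64)],[(289,140),(358,148),(362,122)],[(300,234),(372,214),(357,187)],[(283,293),(356,317),(374,277)],[(370,515),(462,493),(447,447)]]
for n,a,b,f in zip('abcd',t1,t2,fl): print(n,p1(*a,.05)[:2],p2(*b,.05)[:2])
print('master',p1(416,433,.07)[:2], ray(B,463,250,.07)[:2])
for f in fl:
    q=[p1(*x,.01)[:2] for x in f]; e=q[0]-q[1]; g=q[1]-q[2]; print('fl',(q[0]+q[2])/2,'yaw',np.degrees([np.arctan2(*e[::-1]),np.arctan2(*g[::-1])-np.pi/2]),np.linalg.norm(e),np.linalg.norm(g))
def quad(nm,pts,p,z):
    q=np.array([p(*x,z)[:2] for x in pts]); print(nm,q.mean(0),[round(float(np.linalg.norm(q[i]-q[i-1])),4) for i in range(4)],[round(float(np.degrees(np.arctan2(*(q[i]-q[i-1])[::-1]))),1) for i in range(4)])
quad('plate',[(330,420),(483,426),(490,572),(323,566)],p1,.006)
quad('binrim',[(82,325),(233,340),(190,587),(12,547)],p1,.105)
quad('mat',[(220,20),(395,42),(343,132),(153,107)],p2,.004)
quad('tray',[(132,104),(300,152),(211,271),(28,205)],p2,.025)
quad('panA',[(300,167),(437,186),(386,298),(235,275)],p2,.077)
quad('panB',[(590,210),(741,231),(720,352),(550,328)],p2,.077)
quad('panBside',[(68,140),(213,140),(200,253),(42,250)],p1,.077)
print('handle',p1(217,348,.155),p1(195,465,.155), ray(B,467,265,.155),ray(B,508,273,.155))
E
```

```text
a [ 0.4519 -0.1407] [ 0.4486 -0.1411]
b [ 0.4672 -0.0474] [ 0.4653 -0.0471]
c [0.4594 0.0607] [0.4594 0.0605]
d [0.4578 0.1456] [0.4571 0.1459]
master [0.3887 0.3263] [0.3907 0.3282]
fl [ 0.4504 -0.1293] yaw [-10.383  -15.9631] 0.06706017682965701 0.03568219864301426
fl [ 0.466  -0.0384] yaw [-5.4788 -4.9945] 0.06643671207729147 0.036103339073761634
fl [0.459  0.0636] yaw [23.7873 23.7082] 0.06928633600828932 0.03531937286559074
fl [0.4559 0.1491] yaw [-18.7047 -18.4669] 0.06570360150582408 0.045717596018592994
fl [0.3892 0.3285] yaw [17.8394 14.6041] 0.07085226388563842 0.038859654006012524
plate [0.3912 0.3363] [0.1184, 0.1185, 0.1177, 0.1176] [-90.2, -178.9, 89.3, 1.4]
binrim [0.5837 0.3663] [0.1725, 0.1114, 0.1849, 0.116] [-94.0, 176.9, 87.3, -9.3]
mat [ 0.3887 -0.3457] [0.156, 0.2096, 0.1529, 0.2077] [-176.5, 92.6, 2.8, -86.6]
tray [ 0.583  -0.3554] [0.1515, 0.1984, 0.157, 0.2052] [175.4, 83.1, -2.3, -98.3]
panA [ 0.6454 -0.1436] [0.127, 0.1246, 0.1262, 0.125] [-177.2, 93.4, 2.9, -86.2]
panB [0.6328 0.1132] [0.1268, 0.1247, 0.1242, 0.1265] [-178.6, 93.4, 2.2, -85.4]
panBside [0.6251 0.1164] [0.1254, 0.127, 0.1288, 0.1267] [-88.4, -176.1, 91.5, 2.4]
handle [0.5283 0.3237 0.155 ] [0.5326 0.4115 0.155 ] [0.5381 0.3248 0.155 ] [0.5418 0.4008 0.155 ]
```

Request:
drive_tool --rows '[[[0,0,0],[0,0,1],1],[[0,0,0],[0,0,1],1],[[0,0,0],[0,0,1],1],[[0,0,0],[0,0,1],1],[[0,0,0],[0,0,1],1],[[0,0,0],[0,0,1],1],[[0,0,0],[0,0,1],1],[[0,0,0],[0,0,1],1],[[0,0,0],[0,0,1],1],[[0,0,0],[0,0,1],1],[[0,0,0],[0,0,1],1],[[0,0,0],[0,0,1],1]]'

```text
time: 1.45
position: [0.1867, 0.4637, 0.3037]
tcp_rot: [2.064, 2.368, -0.001]
force: [-0.5, 0.4, -0.4]
width: 0.997
gripper_force: 0.0
```

Request:
drive_tool --rows '[[[0,0,0],[0,0,0.74],1],[[0,0,0],[0,0,0.74],1],[[0,0,0],[0,0,0.73],1],[[-0.22,0.99,0],[0,0,0],1],[[-0.22,0.99,0],[0,0,0],1],[[-0.22,0.99,0],[0,0,0],1],[[-0.22,0.99,0],[0,0,0],1],[[-0.22,0.99,0],[0,0,0],1],[[-0.22,0.99,0],[0,0,0],1],[[-0.22,0.99,0],[0,0,0],1],[[-0.22,0.99,0],[0,0,0],1],[[-0.22,0.99,0],[0,0,0],1]]'

```text
time: 2.65
position: [0.4076, 0.4024, 0.3037]
tcp_rot: [-2.278, -2.163, 0.001]
force: [0.1, 0.1, 0.3]
width: 1.002
gripper_force: 0.0
```

Request:
drive_tool --rows '[[[-0.22,0.99,0],[0,0,0],1],[[-0.22,0.99,0],[0,0,0],1],[[-0.22,0.99,0],[0,0,0],1],[[-0.22,0.99,0],[0,0,0],1],[[-0.22,0.99,0],[0,0,0],1],[[0,0,0],[0,0,0],1],[[0,0,0],[0,0,0],1]]'

```text
time: 3.35
position: [0.529, 0.3685, 0.3031]
tcp_rot: [-2.279, -2.161, 0.002]
force: [-0.8, -0.3, -0.3]
width: 1.004
gripper_force: 0.0
```

```bash
cat >> h.py <<'E'
def go(x,y,z,yaw):
    o=arm.get_obs(); p=o['position']; R=Rn.from_rotvec(o['tcp_rot']).as_matrix()
    y0=np.degrees(np.arctan2(R[1,1],R[0,1])); dy=(yaw-y0+180)%360-180
    a=np.radians(yaw); T=np.array([[-np.sin(a),np.cos(a),0],[np.cos(a),np.sin(a),0],[0,0,-1]])
    print('t',round(o['time'],2),'pos',p.round(4),'yaw',round(y0,2),'w',round(o['width'],3),'F',o['force'].round(1),'| turn',round(-dy/5,2),'shift',(T@(np.array([x,y,z])-p)/.025).round(2))
E
python3 - <<'E'
from h import *
go(.529,.368,.198,-3)
snap('wrist','w1.png')
E
```

```text
t 3.35 pos [0.529  0.3685 0.3031] yaw -3.05 w 1.004 F [-0.8 -0.3 -0.3] | turn -0.01 shift [-0.02  0.    4.2 ]
```

View pics/w1.png

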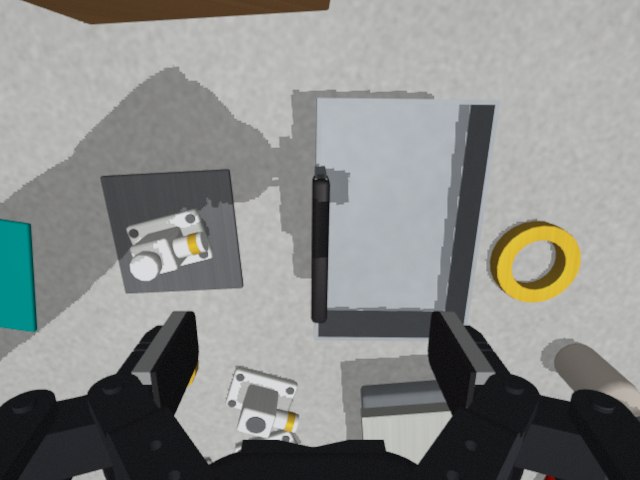

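Wrist view: the bin's bar runs from (320,180) to (320,322), centred between the open pads, parallel to them. Descend and grip.

Request:
drive_tool --rows '[[[0,0,0.7],[0,0,0],1],[[0,0,0.7],[0,0,0],1],[[0,0,0.7],[0,0,0],1],[[0,0,0.7],[0,0,0],1],[[0,0,0.7],[0,0,0],1],[[0,0,0.7],[0,0,0],1],[[0,0,0],[0,0,0],0],[[0,0,0],[0,0,0],0],[[0,0,0],[0,0,0],0],[[0,0,0],[0,0,0],0],[[0,0,0],[0,0,0],0],[[0,0,0],[0,0,0],0]]'

```text
time: 4.6
position: [0.5297, 0.3692, 0.2004]
tcp_rot: [2.278, 2.162, 0.005]
force: [1.0, 0.2, 3.6]
width: 0.105
gripper_force: 59.4
```

Request:
drive_tool --rows '[[[0,0,0],[0,0,0],0],[[0,0,0],[0,0,0],0],[[0,0,0],[0,0,0],0],[[0,0,-0.3],[0,0,0],0],[[0,0,-0.3],[0,0,0],0],[[0,0,-0.4],[0,0,0],0]]'

```text
time: 5.2
position: [0.5279, 0.3684, 0.2229]
tcp_rot: [-2.278, -2.162, 0.006]
force: [0.1, -0.0, -4.3]
width: 0.105
gripper_force: 58.4
```

Request:
drive_tool --rows '[[[0,0,-0.8],[0,0,-0.12],0],[[0,0,-0.8],[0,0,-0.12],0],[[0,0,-0.8],[0,0,-0.12],0],[[0,0,-0.8],[0,0,-0.12],0],[[0,0,-0.8],[0,0,-0.12],0],[[-0.4,-0.1,0],[0,0,0],0],[[-0.8,-0.2,0],[0,0,0],0],[[-0.8,-0.2,0],[0,0,0],0],[[-0.8,-0.2,0],[0,0,0],0],[[-0.8,-0.2,0],[0,0,0],0],[[-0.8,-0.2,0],[0,0,0],0],[[-0.8,-0.2,0],[0,0,0],0]]'

```text
time: 6.4
position: [0.4951, 0.2371, 0.3225]
tcp_rot: [-2.221, -2.221, 0.004]
force: [-0.2, -0.1, -3.6]
width: 0.104
gripper_force: 58.6
```

Request:
drive_tool --rows '[[[-0.8,-0.22,0],[0,0,0],0],[[-0.8,-0.22,0],[0,0,0],0],[[-0.8,-0.22,0],[0,0,0],0],[[-0.8,-0.22,0],[0,0,0],0],[[-0.8,-0.22,0],[0,0,0],0],[[-0.8,-0.22,0],[0,0,0],0],[[-0.8,-0.22,0],[0,0,0],0],[[-0.8,-0.22,0],[0,0,0],0],[[-0.8,-0.22,0],[0,0,0],0],[[-0.8,-0.22,0],[0,0,0],0],[[-0.8,-0.22,0],[0,0,0],0],[[-0.8,-0.22,0],[0,0,0],0]]'

```text
time: 7.6
position: [0.4287, -0.0023, 0.3228]
tcp_rot: [-2.221, -2.22, 0.003]
force: [0.6, -0.5, -4.1]
width: 0.106
gripper_force: 58.6
```

Request:
drive_tool --rows '[[[-0.8,-0.22,0],[0,0,0],0],[[-0.8,-0.22,0],[0,0,0],0],[[-0.8,-0.22,0],[0,0,0],0],[[-0.8,-0.22,0],[0,0,0],0],[[-0.8,-0.22,0],[0,0,0],0],[[-0.8,-0.22,0],[0,0,0],0],[[-0.8,-0.22,0],[0,0,0],0],[[-0.8,-0.22,0],[0,0,0],0],[[-0.8,-0.22,0],[0,0,0],0],[[-0.8,-0.22,0],[0,0,0],0],[[-0.8,-0.22,0],[0,0,0],0]]'

```text
time: 8.7
position: [0.3682, -0.2216, 0.3228]
tcp_rot: [-2.22, -2.22, 0.002]
force: [0.7, -0.1, -3.5]
width: 0.107
gripper_force: 58.6
```

Request:
drive_tool --rows '[[[-0.8,-0.22,0],[0,0,0],0],[[-0.8,-0.22,0],[0,0,0],0],[[-0.8,-0.22,0],[0,0,0],0],[[-0.8,-0.22,0],[0,0,0],0],[[-0.8,-0.22,0],[0,0,0],0],[[-0.8,-0.22,0],[0,0,0],0],[[0,0,0],[0,0,0],0],[[0,0,0],[0,0,0],0]]'

```text
time: 9.5
position: [0.3358, -0.3408, 0.3229]
tcp_rot: [-2.221, -2.218, -0.0]
force: [0.0, -0.5, -3.7]
width: 0.105
gripper_force: 58.6
```

```bash
python3 - <<'E'
from h import *
go(.3335,-.346,.145,0)
snap('scene','s1.png')
E
```

```text
t 9.5 pos [ 0.3358 -0.3408  0.3229] yaw -0.07 w 0.105 F [ 0.  -0.5 -3.7] | turn -0.01 shift [-0.21 -0.09  7.11]
```

View pics/s1.png

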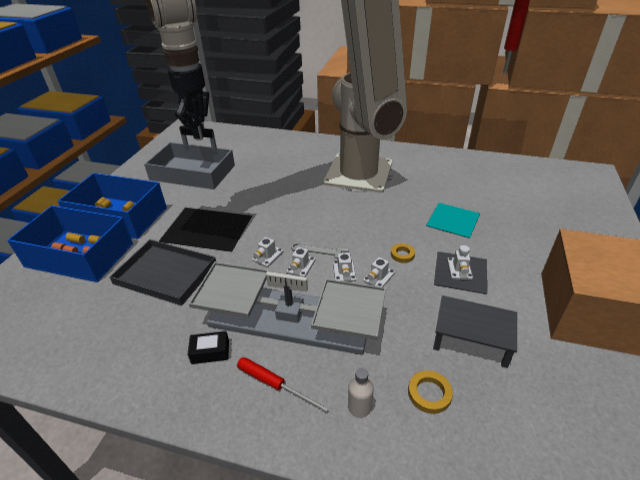

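The bin hangs level above the mat (190,165). Lower and release.

Request:
drive_tool --rows '[[[-0.1,-0.05,0.8],[0,0,0],0],[[-0.1,-0.04,0.8],[0,0,0],0],[[0,0,0.8],[0,0,0],0],[[0,0,0.8],[0,0,0],0],[[0,0,0.8],[0,0,0],0],[[0,0,0.8],[0,0,0],0],[[0,0,0.8],[0,0,0],0],[[0,0,0.8],[0,0,0],0],[[0,0,0.4],[0,0,0],0],[[0,0,0.1],[0,0,0],0],[[0,0,0.04],[0,0,0],0],[[0,0,0.03],[0,0,0],0]]'

```text
time: 10.75
position: [0.3353, -0.3466, 0.1506]
tcp_rot: [2.219, 2.221, -0.0]
force: [-0.4, -0.5, -2.8]
width: 0.104
gripper_force: 58.6
```

Request:
drive_tool --rows '[[[0,0,0],[0,0,0],0],[[0,0,0],[0,0,0],1],[[0,0,0],[0,0,0],1],[[0,0,0],[0,0,0],1],[[0,0,0],[0,0,0],1],[[0,0,0],[0,0,0],1],[[0,0,-0.5],[0,0,0],1],[[0,0,-1],[0,0,0],1],[[0,0,-1],[0,0,0],1],[[0,0,-1],[0,0,0],1],[[0,0,-1],[0,0,0],1],[[0,0,0],[0,0,0],1]]'

```text
time: 11.95
position: [0.3361, -0.3476, 0.2659]
tcp_rot: [2.216, 2.216, -0.0]
force: [0.4, -0.8, -0.5]
width: 1.005
gripper_force: 0.0
```

```bash
cat >> h.py <<'E'
def yel(n):  # yellow stub rings: centroid, area
    s=snap(n); h=cv2.cvtColor(s['image'],cv2.COLOR_RGB2HSV); m=cv2.inRange(h,(12,110,70),(35,255,255))
    k,_,st,c=cv2.connectedComponentsWithStats(m)
    return s,[(tuple(c[i].round(1)),int(st[i,4])) for i in range(1,k) if 4<=st[i,4]<150]
E
python3 - <<'E'
from h import *
go(.39,.327,.25,106)
for n in('side','scene'):
    s,y=yel(n); print(n,y)
    g=s
    cv2.imwrite('pics/%s2.png'%n,cv2.cvtColor(s['image'],cv2.COLOR_RGB2BGR))
E
```

```text
t 11.95 pos [ 0.3361 -0.3476  0.2659] yaw 0.02 w 1.005 F [ 0.4 -0.8 -0.5] | turn -21.2 shift [-9.51 25.34  0.63]
side [((np.float64(426.3), np.float64(102.3)), 38), ((np.float64(301.0), np.float64(110.4)), 25), ((np.float64(324.5), np.float64(114.7)), 37), ((np.float64(372.6), np.float64(113.7)), 50), ((np.float64(348.6), np.float64(117.8)), 25), ((np.float64(329.4), np.float64(214.2)), 8), ((np.float64(320.5), np.float64(242.0)), 12), ((np.float64(322.0), np.float64(281.2)), 14), ((np.float64(320.1), np.float64(303.5)), 17), ((np.float64(352.7), np.float64(393.4)), 31)]
scene [((np.float64(5.7), np.float64(24.1)), 70), ((np.float64(147.2), np.float64(133.7)), 108), ((np.float64(2.8), np.float64(149.8)), 32), ((np.float64(102.3), np.float64(202.1)), 98), ((np.float64(127.7), np.float64(205.8)), 59), ((np.float64(73.0), np.float64(237.1)), 102), ((np.float64(93.1), np.float64(238.4)), 61), ((np.float64(259.3), np.float64(252.9)), 15), ((np.float64(295.8), np.float64(263.6)), 15), ((np.float64(463.4), np.float64(266.7)), 12), ((np.float64(344.4), np.float64(269.2)), 12), ((np.float64(373.3), np.float64(273.7)), 14)]
```

View pics/side2.png

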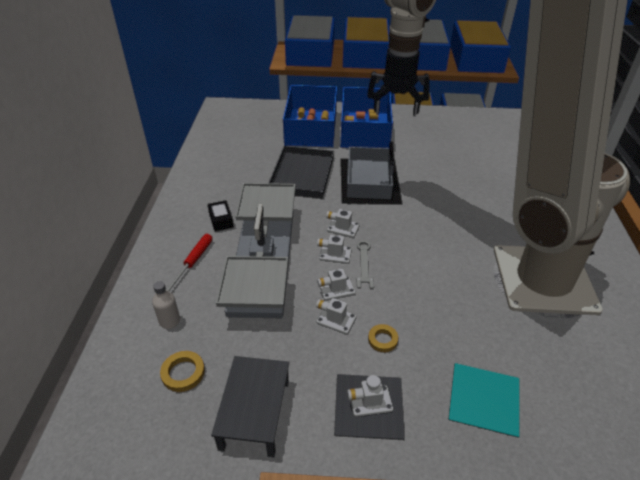

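Bin stands on the mat (370,172); castings and master unmoved. Now go to the master.

Request:
drive_tool --rows '[[[0,0,0],[0,0,-1],0.6],[[0,0,0],[0,0,-1],0.6],[[0,0,0],[0,0,-1],0.6],[[0,0,0],[0,0,-1],0.6],[[0,0,0],[0,0,-1],0.6],[[0,0,0],[0,0,-1],0.6],[[0,0,0],[0,0,-1],0.6],[[0,0,0],[0,0,-1],0.6],[[0,0,0],[0,0,-1],0.6],[[0,0,0],[0,0,-1],0.6],[[0,0,0],[0,0,-1],0.6],[[0,0,0],[0,0,-1],0.6]]'

```text
time: 13.25
position: [0.3341, -0.3456, 0.2604]
tcp_rot: [-0.806, -3.033, -0.003]
force: [-0.2, -0.3, -0.5]
width: 0.607
gripper_force: 0.0
```

Request:
drive_tool --rows '[[[0,0,0],[0,0,-1],0.6],[[0,0,0],[0,0,-1],0.6],[[0,0,0],[0,0,-1],0.6],[[0,0,0],[0,0,-1],0.6],[[0,0,0],[0,0,-1],0.6],[[0,0,0],[0,0,-1],0.6],[[0,0,0],[0,0,-1],0.6],[[0,0,0],[0,0,-1],0.6],[[0,0,0],[0,0,-1],0.6],[[0,0,0],[0,0,-0.2],0.6],[[-0.36,0.96,0],[0,0,0],0.6],[[-0.36,0.96,0],[0,0,0],0.6]]'

```text
time: 14.45
position: [0.3383, -0.2945, 0.2609]
tcp_rot: [0.433, -3.11, -0.003]
force: [0.8, 0.7, -0.3]
width: 0.595
gripper_force: 0.0
```

Request:
drive_tool --rows '[[[-0.36,0.96,0],[0,0,0],0.6],[[-0.36,0.96,0],[0,0,0],0.6],[[-0.36,0.96,0],[0,0,0],0.6],[[-0.36,0.96,0],[0,0,0],0.6],[[-0.36,0.96,0],[0,0,0],0.6],[[-0.36,0.96,0],[0,0,0],0.6],[[-0.36,0.96,0],[0,0,0],0.6],[[-0.36,0.96,0],[0,0,0],0.6],[[-0.36,0.96,0],[0,0,0],0.6],[[-0.36,0.96,0],[0,0,0],0.6],[[-0.36,0.96,0],[0,0,0],0.6],[[-0.36,0.96,0],[0,0,0],0.6]]'

```text
time: 15.65
position: [0.3626, 0.0126, 0.2614]
tcp_rot: [0.435, -3.11, -0.0]
force: [0.1, -0.5, 0.2]
width: 0.601
gripper_force: 0.0
```

Request:
drive_tool --rows '[[[-0.36,0.96,0],[0,0,0],0.6],[[-0.36,0.96,0],[0,0,0],0.6],[[-0.36,0.96,0],[0,0,0],0.6],[[-0.36,0.96,0],[0,0,0],0.6],[[-0.36,0.96,0],[0,0,0],0.6],[[-0.36,0.96,0],[0,0,0],0.6],[[-0.36,0.96,0],[0,0,0],0.6],[[-0.36,0.96,0],[0,0,0],0.6],[[-0.36,0.96,0],[0,0,0],0.6],[[-0.36,0.96,0],[0,0,0],0.6],[[-0.36,0.96,0],[0,0,0],0.6],[[-0.36,0.96,0.8],[0,0,0],0.6]]'

```text
time: 16.85
position: [0.3884, 0.3201, 0.2434]
tcp_rot: [-0.435, 3.108, 0.003]
force: [0.4, 0.4, 0.4]
width: 0.602
gripper_force: 0.0
```

Request:
drive_tool --rows '[[[0,0,0],[0,0,0],0.6],[[0,0,0],[0,0,0],0.6]]'

```text
time: 17.05
position: [0.3867, 0.3178, 0.2407]
tcp_rot: [0.438, -3.108, 0.003]
force: [0.1, 0.2, -0.1]
width: 0.595
gripper_force: 0.0
```

```bash
python3 - <<'E'
from h import *
go(.39,.327,.097,106)
snap('wrist','w2.png')
print(yel('side')[1][-6:])
E
```

```text
t 17.05 pos [0.3867 0.3178 0.2407] yaw 106.03 w 0.595 F [ 0.1  0.2 -0.1] | turn 0.01 shift [-0.23  0.31  5.75]
[((np.float64(348.8), np.float64(117.8)), 26), ((np.float64(329.4), np.float64(214.2)), 8), ((np.float64(320.5), np.float64(242.0)), 12), ((np.float64(322.0), np.float64(281.2)), 14), ((np.float64(320.1), np.float64(303.5)), 17), ((np.float64(352.7), np.float64(393.4)), 31)]
```

View pics/w2.png

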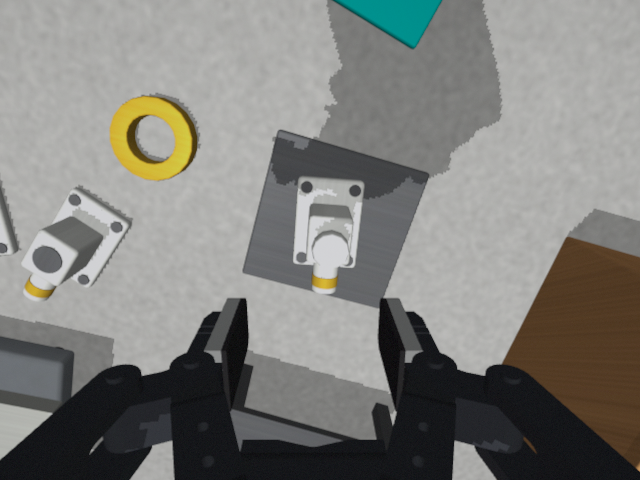

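Wrist view: master flange (330,222) aligned with the pads, knob (330,250). Check its position before descending.

```bash
python3 - <<'E'
from h import *
s=snap('wrist'); print(ray(s,330,250,.076), (ray(s,302,180,.016)+ray(s,363,183,.016)+ray(s,296,265,.016)+ray(s,354,268,.016))/4)
go(.391,.331,.097,106)
E
```

```text
[0.3906738  0.32926439 0.076     ] [0.39229184 0.33114373 0.016     ]
t 17.2 pos [0.3875 0.3174 0.2423] yaw 105.95 w 0.6 F [-0.6  0.1  1.4] | turn -0.01 shift [-0.29  0.48  5.81]
```

Request:
drive_tool --rows '[[[-0.15,0.24,0.5],[0,0,0],0.6],[[-0.14,0.24,0.8],[0,0,0],0.6],[[0,0,0.8],[0,0,0],0.6],[[0,0,0.8],[0,0,0],0.6],[[0,0,0.8],[0,0,0],0.6],[[0,0,0.8],[0,0,0],0.6],[[0,0,0.8],[0,0,0],0.6],[[0,0,0.5],[0,0,0],0.6],[[0,0,0],[0,0,0],0.6],[[0,0,0],[0,0,0],0],[[0,0,0],[0,0,0],0],[[0,0,0],[0,0,0],0]]'

```text
time: 18.4
position: [0.3918, 0.3322, 0.0982]
tcp_rot: [-0.437, 3.109, 0.002]
force: [0.2, 0.1, 1.0]
width: 0.346
gripper_force: 58.2
```

Request:
drive_tool --rows '[[[0,0,0],[0,0,0],0],[[0,0,0],[0,0,0],0],[[0,0,-0.5],[0,0,0],0],[[0,0,-0.8],[0,0,0.5],0],[[0,0,-0.8],[0,0,0.5],0],[[0,0,-0.8],[0,0,0.5],0],[[0,0,-0.8],[0,0,0.5],0],[[0,0,-0.8],[0,0,0.6],0],[[0,0,-0.8],[0,0,0],0],[[0,0,0],[0,0,0],0]]'

```text
time: 19.4
position: [0.3921, 0.3326, 0.2328]
tcp_rot: [-0.083, 3.136, 0.006]
force: [0.3, 0.5, -2.5]
width: 0.346
gripper_force: 58.4
```

```bash
python3 - <<'E'
from h import *
go(.629,.115,.163,93)
E
```

```text
t 19.4 pos [0.3921 0.3326 0.2328] yaw 93.03 w 0.346 F [ 0.3  0.5 -2.5] | turn 0.01 shift [-9.01 -9.19  2.79]
```

Request:
drive_tool --rows '[[[-0.75,-0.77,0],[0,0,0],0],[[-0.75,-0.77,0],[0,0,0],0],[[-0.75,-0.77,0],[0,0,0],0],[[-0.75,-0.77,0],[0,0,0],0],[[-0.75,-0.77,0],[0,0,0],0],[[-0.75,-0.77,0],[0,0,0],0],[[-0.75,-0.77,0],[0,0,0],0],[[-0.75,-0.77,0],[0,0,0],0],[[-0.75,-0.77,0],[0,0,0],0],[[-0.75,-0.77,0],[0,0,0],0],[[-0.75,-0.77,0],[0,0,0],0],[[-0.75,-0.72,0],[0,0,0],0]]'

```text
time: 20.6
position: [0.6278, 0.1131, 0.2279]
tcp_rot: [0.082, -3.137, 0.001]
force: [0.9, 0.7, -3.1]
width: 0.345
gripper_force: 58.4
```

Request:
drive_tool --rows '[[[0,0,0.5],[0,0,0],0],[[0,0,0.8],[0,0,0],0],[[0,0,0.8],[0,0,0],0],[[0,0,0.6],[0,0,0],0],[[0,0,0],[0,0,0],0],[[0,0,0],[0,0,0],0]]'

```text
time: 21.2
position: [0.6269, 0.1144, 0.161]
tcp_rot: [0.084, -3.138, 0.0]
force: [0.9, 0.8, -1.4]
width: 0.351
gripper_force: 58.5
```

```bash
python3 - <<'E'
from h import *
go(.629,.115,.163,93)
s=snap('side');t=snap('scene')
a=cv2.resize(s['image'][170:330,190:400],(400,305));b=cv2.resize(t['image'][190:350,180:400],(400,291))
im=np.zeros((305,800,3),np.uint8);im[:305,:400]=a;im[:291,400:]=b
cv2.imwrite('pics/m3.png',im[:,:,::-1])
E
```

```text
t 21.2 pos [0.6269 0.1144 0.161 ] yaw 93.05 w 0.351 F [ 0.9  0.8 -1.4] | turn 0.01 shift [-0.08  0.02 -0.08]
```

View pics/m3.png

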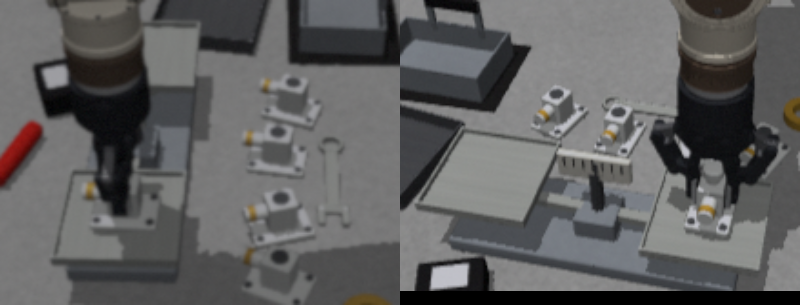

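Master is centred over the left pan and touching it (left panel (125,205)). Release and go above casting d.

Request:
drive_tool --rows '[[[0,0,0],[0,0,0],0.6],[[0,0,0],[0,0,0],0.6],[[0,0,0],[0,0,0],0.6],[[0,0,0],[0,0,0],0.6],[[0,0,-0.5],[0,0,0],0.6],[[0,0,-0.8],[0,0,0.8],0.6],[[0,0,-0.8],[0,0,0.9],0.6],[[0,0,-0.8],[0,0,0.9],0.6],[[0,0,-0.8],[0,0,0.9],0.6],[[0,0,0],[0,0,0.8],0.6],[[0,0,0],[0,0,0],0.6],[[0,0,0],[0,0,0],0.6]]'

```text
time: 22.5
position: [0.6278, 0.1141, 0.255]
tcp_rot: [0.502, 3.101, 0.0]
force: [-0.2, 0.3, -0.1]
width: 0.598
gripper_force: 0.0
```

```bash
python3 - <<'E'
from h import *
go(.4575,.1457,.092,71.4)
for n in ('side','scene'):print([(float(a[0]),float(a[1]),b) for a,b in yel(n)[1]][-6:])
E
```

```text
t 22.5 pos [0.6278 0.1141 0.255 ] yaw 71.6 w 0.598 F [-0.2  0.3 -0.1] | turn 0.04 shift [ 6.86 -0.97  6.52]
[(348.6, 117.8, 25), (329.4, 214.2, 8), (320.5, 242.0, 12), (236.5, 275.5, 16), (322.1, 281.2, 13), (319.9, 303.9, 17)]
[(93.1, 238.4, 61), (259.3, 252.9, 15), (296.1, 263.7, 14), (344.6, 269.2, 11), (373.3, 273.7, 14), (349.2, 310.4, 23)]
```

Request:
drive_tool --rows '[[[0.86,-0.12,0],[0,0,0],0.6],[[0.86,-0.12,0],[0,0,0],0.6],[[0.86,-0.12,0.2],[0,0,0],0.6],[[0.86,-0.12,0.2],[0,0,0],0.6],[[0.86,-0.12,0.2],[0,0,0],0.6],[[0.86,-0.12,0.4],[0,0,0],0.6],[[0.86,-0.12,0.4],[0,0,0],0.6],[[0.84,-0.13,0.4],[0,0,0],0.6],[[0,0,0],[0,0,0],0.6],[[0,0,0],[0,0,0],0.6]]'

```text
time: 23.6
position: [0.4577, 0.1456, 0.2097]
tcp_rot: [0.503, 3.101, -0.0]
force: [0.1, -0.1, 0.6]
width: 0.599
gripper_force: 0.0
```

```bash
cat >> h.py <<'E'
def casts(s):  # white flange/block blobs in the wrist view
    h=cv2.cvtColor(s['image'],cv2.COLOR_RGB2HSV); return h
E
python3 - <<'E'
from h import *
go(.4575,.1457,.092,71.4)
snap('wrist','w4.png')
E
```

```text
t 23.6 pos [0.4577 0.1456 0.2097] yaw 71.57 w 0.599 F [ 0.1 -0.1  0.6] | turn 0.03 shift [0.01 0.   4.71]
```

View pics/w4.png

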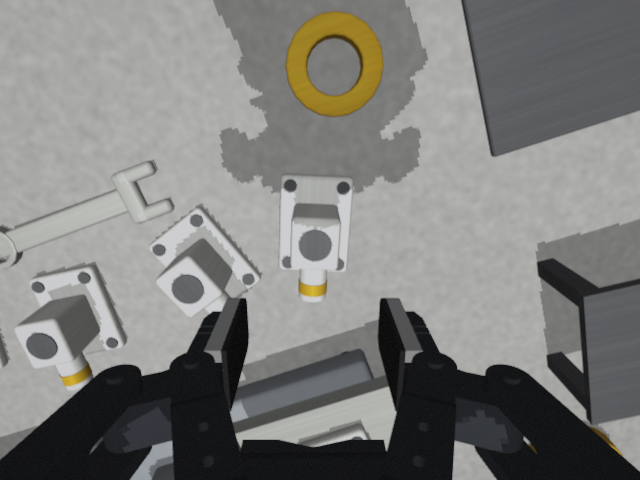

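Wrist view: casting d (315,225) aligned with pads, stub toward balance. Grip.

Request:
drive_tool --rows '[[[0,0,0.7],[0,0,0],0.6],[[0,0,0.8],[0,0,0],0.6],[[0,0,0.8],[0,0,0],0.6],[[0,0,0.8],[0,0,0],0.6],[[0,0,0.8],[0,0,0],0.6],[[0,0,0.8],[0,0,0],0.6],[[0,0,0],[0,0,0],0.6],[[0,0,0],[0,0,0],0],[[0,0,0],[0,0,0],0],[[0,0,0],[0,0,0],0],[[0,0,0],[0,0,0],0],[[0,0,0],[0,0,0],0]]'

```text
time: 24.85
position: [0.4588, 0.1457, 0.0933]
tcp_rot: [0.504, 3.098, 0.002]
force: [1.7, -0.9, 3.9]
width: 0.342
gripper_force: 59.2
```

Request:
drive_tool --rows '[[[0,0,-0.6],[0,0,0],0],[[0,0,-1],[0,0,0],0],[[0,0,-1],[0,0,-0.8],0],[[0,0,-1],[0,0,-0.8],0],[[0,0,-1],[0,0,-0.9],0],[[0,0,-1],[0,0,-0.9],0],[[0,0,-1],[0,0,-0.9],0],[[0,0,0],[0,0,0],0],[[0,0,0],[0,0,0],0]]'

```text
time: 25.75
position: [0.4571, 0.1454, 0.2565]
tcp_rot: [0.08, -3.14, 0.0]
force: [-0.0, -0.2, -3.5]
width: 0.34
gripper_force: 59.1
```

```bash
python3 - <<'E'
from h import *
go(.642,-.144,.181,93)
E
```

```text
t 25.75 pos [0.4571 0.1454 0.2565] yaw 92.93 w 0.34 F [-0.  -0.2 -3.5] | turn -0.01 shift [ -6.78 -11.95   3.02]
```

Request:
drive_tool --rows '[[[-0.3,-0.6,0],[0,0,0],0],[[-0.54,-0.94,0],[0,0,0],0],[[-0.54,-0.94,0],[0,0,0],0],[[-0.54,-0.94,0],[0,0,0],0],[[-0.54,-0.94,0],[0,0,0],0],[[-0.54,-0.94,0],[0,0,0],0],[[-0.54,-0.94,0],[0,0,0],0],[[-0.54,-0.94,0],[0,0,0],0],[[-0.54,-0.94,0],[0,0,0],0],[[-0.54,-0.94,0],[0,0,0],0],[[-0.54,-0.94,0],[0,0,0],0],[[-0.54,-0.94,0],[0,0,0],0]]'

```text
time: 26.95
position: [0.6271, -0.1202, 0.2537]
tcp_rot: [0.08, -3.135, -0.002]
force: [0.0, 0.6, -3.2]
width: 0.343
gripper_force: 59.1
```

Request:
drive_tool --rows '[[[-0.54,-0.94,0],[0,0,0],0],[[0,0,0.6],[0,0,0],0],[[0,0,0.8],[0,0,0],0],[[0,0,0.8],[0,0,0],0],[[0,0,0.6],[0,0,0],0],[[0,0,0.1],[0,0,0],0],[[0,0,0],[0,0,0],0],[[0,0,0],[0,0,0],0]]'

```text
time: 27.75
position: [0.6425, -0.1421, 0.1845]
tcp_rot: [0.082, -3.14, -0.0]
force: [0.1, -0.6, -4.0]
width: 0.34
gripper_force: 59.2
```

```bash
python3 - <<'E'
from h import *
go(.642,-.144,.181,93)
s=snap('side');t=snap('scene')
a=cv2.resize(s['image'][150:330,190:400],(400,343));b=cv2.resize(t['image'][190:350,180:400],(400,291))
im=np.zeros((343,800,3),np.uint8);im[:,:400]=a;im[:291,400:]=b
cv2.imwrite('pics/m5.png',im[:,:,::-1])
E
```

```text
t 27.75 pos [ 0.6425 -0.1421  0.1845] yaw 93.0 w 0.34 F [ 0.1 -0.6 -4. ] | turn -0.0 shift [ 0.02 -0.07  0.14]
```

View pics/m5.png

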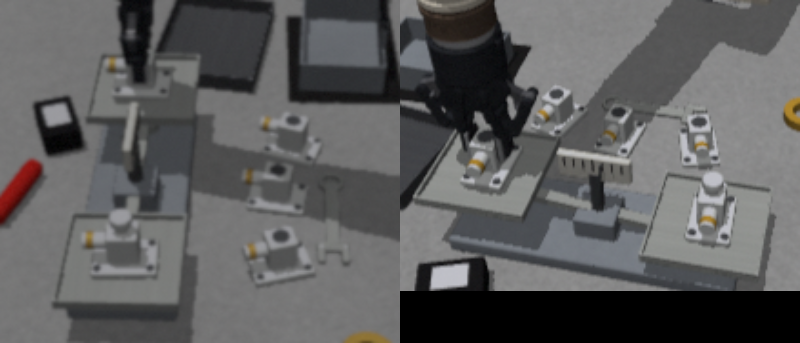

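Master sits on the left pan (122,250); casting d hangs centred over the raised right pan (135,80). Lower slightly, release, let the beam settle.

Request:
drive_tool --rows '[[[0,0,0.1],[0,0,0],0],[[0,0,0.08],[0,0,0],0],[[0,0,0],[0,0,0],0],[[0,0,0],[0,0,0],0.6],[[0,0,0],[0,0,0],0.6],[[0,0,0],[0,0,0],0.6],[[0,0,0],[0,0,0],0.6],[[0,0,-0.6],[0,0,0],0.6],[[0,0,-0.8],[0,0,0],0.6],[[0,0,-0.8],[0,0,0],0.6],[[0,0,-0.8],[0,0,0],0.6],[[0,0,0],[0,0,0],0.6]]'

```text
time: 29.05
position: [0.644, -0.1425, 0.259]
tcp_rot: [-0.083, 3.134, -0.003]
force: [0.7, -0.3, 0.9]
width: 0.602
gripper_force: 0.0
```

Request:
drive_tool --rows '[[[0,0,0],[0,0,0],0.6],[[0,0,0],[0,0,0],0.6],[[0,0,0],[0,0,0],0.6],[[0,0,0],[0,0,0],0.6],[[0,0,0],[0,0,0],0.6],[[0,0,0],[0,0,0],0.6],[[0,0,0],[0,0,0],0.6],[[0,0,0],[0,0,0],0.6],[[0,0,0],[0,0,0],0.6],[[0,0,0],[0,0,0],0.6]]'

```text
time: 30.05
position: [0.6425, -0.1422, 0.2552]
tcp_rot: [-0.083, 3.14, -0.0]
force: [0.8, -0.0, -0.1]
width: 0.599
gripper_force: 0.0
```

```bash
cat >> h.py <<'E'
def look():
    L={}
    for n in('side','scene'):
        s,y=yel(n); print(n,[(float(a[0]),float(a[1])) for a,b in y if (a[1]>150 and (n=='side' or a[0]>150))])
E
python3 - <<'E'
from h import *
go(.642,-.144,.181,93); look()
s=yel('side')[0];t=yel('scene')[0]
# expected master ring for low/high pan: ring centre ~ (stub x+0.032, z .034+pan)
for z in(.0544,.0856):print(z,proj(s,[.627+.033,.116,z+.04]),proj(t,[.627+.033,.116,z+.04]))
E
```

```text
t 30.05 pos [ 0.6425 -0.1422  0.2552] yaw 93.02 w 0.599 F [ 0.8 -0.  -0.1] | turn 0.0 shift [ 0.02 -0.07  2.97]
side [(249.5, 195.7), (329.4, 214.2), (320.5, 242.0), (234.9, 264.4), (322.0, 281.2)]
scene [(259.3, 252.9), (295.4, 263.4), (344.6, 269.2), (225.7, 292.6), (349.2, 299.4)]
0.0544 [[236.62642506 273.56048032]] [[348.56173777 311.0273597 ]]
0.0856 [[234.98069554 262.51918191]] [[348.87936948 300.13821692]]
```

Master rose from v=275.5 to 264.4, so casting d is heavier: it goes to the tray.

Request:
drive_tool --rows '[[[0,0,0.7],[0,0,0],0.6],[[0,0,0.8],[0,0,0],0.6],[[0,0,0.8],[0,0,0],0.6],[[0,0,0.8],[0,0,0],0.6],[[0,0,0.8],[0,0,0],0.6],[[0,0,0.4],[0,0,0],0.6],[[0,0,0],[0,0,0],0.6],[[0,0,0],[0,0,0],0],[[0,0,0],[0,0,0],0],[[0,0,0],[0,0,0],0],[[0,0,0],[0,0,0],0],[[0,0,0],[0,0,0],0]]'

```text
time: 31.45
position: [0.6432, -0.1423, 0.149]
tcp_rot: [-0.083, 3.138, -0.001]
force: [-1.2, -0.0, 4.7]
width: 0.344
gripper_force: 61.2
```

Request:
drive_tool --rows '[[[0,0,-0.6],[0,0,0],0],[[0,0,-0.8],[0,0,0],0],[[0,0,-0.8],[0,0,0.5],0],[[0,0,-0.8],[0,0,0.5],0],[[0,0,-0.8],[0,0,0],0],[[0,0,0],[0,0,0],0],[[0,0,0],[0,0,0],0]]'

```text
time: 32.15
position: [0.6423, -0.1422, 0.2417]
tcp_rot: [-0.054, -3.14, -0.0]
force: [-0.2, 0.4, -4.0]
width: 0.34
gripper_force: 60.7
```

```bash
python3 - <<'E'
from h import *
go(.565,-.408,.098,88)
E
```

```text
t 32.15 pos [ 0.6423 -0.1422  0.2417] yaw 88.02 w 0.34 F [-0.2  0.4 -4. ] | turn 0.0 shift [  2.72 -10.73   5.75]
```

Request:
drive_tool --rows '[[[0.2,-0.7,0],[0,0,0],0],[[0.23,-0.91,0],[0,0,0],0],[[0.23,-0.91,0],[0,0,0],0],[[0.23,-0.91,0],[0,0,0],0],[[0.23,-0.91,0],[0,0,0],0],[[0.23,-0.91,0],[0,0,0],0],[[0.23,-0.91,0],[0,0,0],0],[[0.23,-0.91,0],[0,0,0],0],[[0.23,-0.91,0],[0,0,0],0],[[0.23,-0.91,0],[0,0,0],0],[[0.23,-0.91,0],[0,0,0],0],[[0.23,-0.91,0],[0,0,0],0]]'

```text
time: 33.35
position: [0.5633, -0.4088, 0.2402]
tcp_rot: [-0.056, -3.138, -0.003]
force: [0.1, 0.3, -2.9]
width: 0.339
gripper_force: 60.5
```

Request:
drive_tool --rows '[[[0,0,0.6],[0,0,0],0],[[0,0,0.8],[0,0,0],0],[[0,0,0.8],[0,0,0],0],[[0,0,0.8],[0,0,0],0],[[0,0,0.8],[0,0,0],0],[[0,0,0.8],[0,0,0],0],[[0,0,0.6],[0,0,0],0],[[0,0,0.5],[0,0,0],0],[[0,0,0],[0,0,0],0],[[0,0,0],[0,0,0],0]]'

```text
time: 34.35
position: [0.5648, -0.4076, 0.0998]
tcp_rot: [-0.055, -3.141, 0.0]
force: [0.9, -0.8, -3.8]
width: 0.346
gripper_force: 59.6
```

```bash
python3 - <<'E'
from h import *
go(.565,-.408,.097,88)
s=snap('side');t=snap('scene')
a=cv2.resize(s['image'][100:260,240:450],(400,305));b=cv2.resize(t['image'][160:320,80:300],(400,291))
im=np.zeros((305,800,3),np.uint8);im[:,:400]=a;im[:291,400:]=b
cv2.imwrite('pics/m6.png',im[:,:,::-1])
E
```

```text
t 34.35 pos [ 0.5648 -0.4076  0.0998] yaw 88.01 w 0.346 F [ 0.9 -0.8 -3.8] | turn 0.0 shift [-0.01 -0.01  0.11]
```

View pics/m6.png

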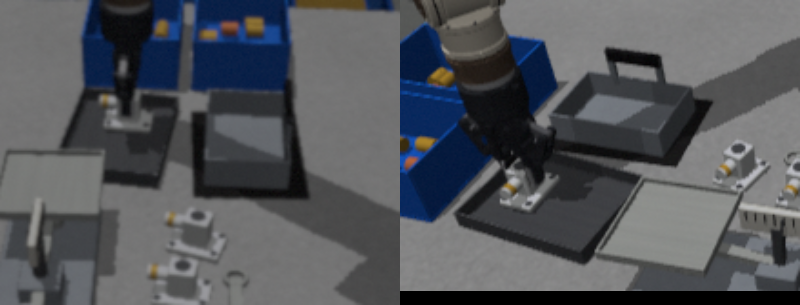

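Casting d is inside the tray near its far end (125,118). Release, rise, and check everything for casting a.

Request:
drive_tool --rows '[[[0,0,0.1],[0,0,0],0],[[0,0,0.02],[0,0,0],0],[[0,0,0],[0,0,0],0.5],[[0,0,0],[0,0,0],0.5],[[0,0,0],[0,0,0],0.5],[[0,0,-0.5],[0,0,0],0.5],[[0,0,-0.8],[0,0,0],0.5],[[0,0,-1],[0,0,0],0.5],[[0,0,-1],[0,0,0.5],0.6],[[0,0,-1],[0,0,0.5],0.6],[[0,0,-1],[0,0,0.5],0.6],[[0,0,-1],[0,0,0.5],0.6]]'

```text
time: 35.65
position: [0.565, -0.4074, 0.2573]
tcp_rot: [0.331, 3.123, -0.001]
force: [-0.3, -0.5, -0.0]
width: 0.595
gripper_force: 0.0
```

```bash
python3 - <<'E'
from h import *
look(); go(.450,-.141,.094,78)
E
```

```text
side [(294.6, 152.9), (329.4, 214.2), (320.5, 242.0), (236.5, 275.5), (322.0, 281.2)]
scene [(259.1, 252.7), (296.0, 263.5), (344.4, 269.2), (349.2, 310.4)]
t 35.75 pos [ 0.5665 -0.4085  0.2612] yaw 78.0 w 0.6 F [ 0.2 -0.8 -0.7] | turn 0.0 shift [6.78 9.5  6.69]
```

Request:
drive_tool --rows '[[[0.68,0.95,0],[0,0,0],0.6],[[0.68,0.95,0],[0,0,0],0.6],[[0.68,0.95,0],[0,0,0],0.6],[[0.68,0.95,0],[0,0,0],0.6],[[0.68,0.95,0.2],[0,0,0],0.6],[[0.68,0.95,0.2],[0,0,0],0.6],[[0.68,0.95,0.4],[0,0,0],0.6],[[0.68,0.95,0.4],[0,0,0],0.6],[[0.68,0.95,0.4],[0,0,0],0.6],[[0.66,0.95,0.4],[0,0,0],0.6],[[0,0,0],[0,0,0],0.6],[[0,0,0],[0,0,0],0.6]]'

```text
time: 36.95
position: [0.4484, -0.1396, 0.2048]
tcp_rot: [0.326, 3.124, -0.001]
force: [0.1, -0.2, 0.8]
width: 0.605
gripper_force: 0.0
```

```bash
cat >> h.py <<'E'
def wcast(x,y):
    "wrist view: top disc (z .05) and ring (z .04) of the casting expected at x,y"
    s=snap('wrist'); h=cv2.cvtColor(s['image'],cv2.COLOR_RGB2HSV); u0,v0=proj(s,[x,y,.05])[0]
    def near(m,a0,a1,u0,v0):
        k,_,st,c=cv2.connectedComponentsWithStats(m)
        q=[(np.hypot(*(c[i]-[u0,v0])),i) for i in range(1,k) if a0<st[i,4]<a1]
        i=min(q)[1]; return c[i],st[i,4]
    d,ad=near(cv2.inRange(h,(0,0,0),(180,90,110)),300,2500,u0,v0)
    r,ar=near(cv2.inRange(h,(12,110,70),(35,255,255)),100,2500,*d)
    D=ray(s,*d,.05);Y=ray(s,*r,.041); e=(Y-D)[:2]
    print('disc',d.round(),ad,D.round(4),'ring',r.round(),ar,'dist',np.linalg.norm(e).round(4),'yaw',np.degrees(np.arctan2(e[1],e[0])).round(1))
    return D
E
python3 - <<'E'
from h import *
wcast(.450,-.141); go(.450,-.141,.093,78)
E
```

```text
disc [439. 233.] 845 [ 0.4557 -0.0658  0.05  ] ring [462. 293.] 303 dist 0.0485 yaw 14.5
t 37.0 pos [ 0.4491 -0.1402  0.2052] yaw 78.05 w 0.599 F [0.3 0.3 0.5] | turn 0.01 shift [-0.04 -0.02  4.49]
```

```bash
python3 - <<'E'
from h import *
s=snap('wrist'); u,v=proj(s,[.45,-.141,.05])[0]; print(u,v)
h=cv2.cvtColor(s['image'],cv2.COLOR_RGB2HSV); print(h[int(v)-60:int(v)+70:8,int(u)-48:int(u)+49:8,2])
m=cv2.inRange(h,(12,110,70),(35,255,255)); k,_,st,c=cv2.connectedComponentsWithStats(m); print([(c[i].round(),st[i,4],ray(s,*c[i],.041).round(4)) for i in range(1,k) if st[i,4]>60])
cv2.imwrite('pics/w7.png',s['image'][:,:,::-1])
E
```

```text
312.4806398550444 246.74041338485708
[[177 133 150  74 185 185 182 180 179 175 175 136 131]
 [185 181 154 123 216 188 183 182 183 131  73 144 135]
 [180 181 201 220 187 183 182 181 183 184 217 173 182]
 [184 187 217 220 108 108 122 149 167 182 220 179 181]
 [187 183 218 220 111 109 116 115 113 108 220 188 183]
 [186 184 219 219 216 170 165 153 138 117 220 183 181]
 [181 188 220 214 220 221 220 220 220 220 220 187 185]
 [185 187 220 191 220 123 119 122 220 216 221 180 183]
 [188 185 220 180 172 121 119 120 120 208 220 186 186]
 [186 182 220 179 215 120 117 118 141 171 214 184 187]
 [184 185 116 189 220 168 116 122 220 130 183 184 185]
 [183 177 209 205 219 220 220 220 220 114 177 182 186]
 [185 182 183 185 165 220 220 198 184 180 184 183 181]
 [181 187 190 184 150 220 220 182 190 190 186 187 182]
 [177 183 188 185 161 211 213 164 186 184 184 184 186]
 [182 179 182 185 184 220 219 172 184 185 183 186 184]
 [182 183 182 186 191 183 182 186 183 183 186 182 185]]
[(array([463., 291.]), np.int32(305), array([ 0.5025, -0.0536,  0.041 ])), (array([308., 297.]), np.int32(289), array([ 0.4864, -0.1513,  0.041 ]))]
```

View pics/w7.png

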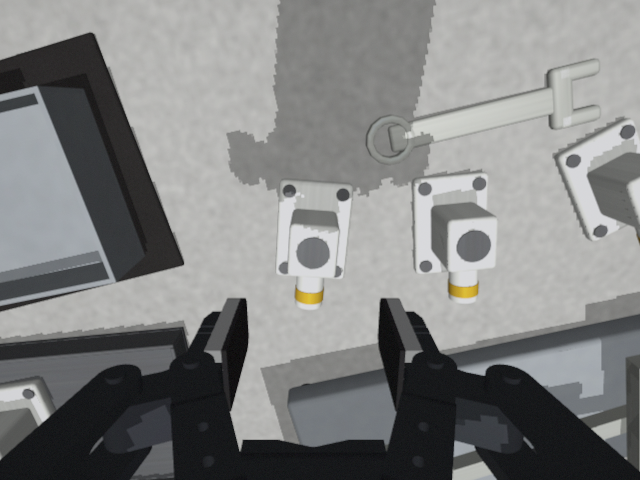

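Wrist view: casting a at (315,230), turned about 4° clockwise from the pads; disc (314,252). Correct yaw and grip.

Request:
drive_tool --rows '[[[-0.1,0,0.5],[0,0,0.7],0.6],[[0,0,0.8],[0,0,0],0.6],[[0,0,0.8],[0,0,0],0.6],[[0,0,0.8],[0,0,0],0.6],[[0,0,0.8],[0,0,0],0.6],[[0,0,0.8],[0,0,0],0.6],[[0,0,0],[0,0,0],0.6],[[0,0,0],[0,0,0],0],[[0,0,0],[0,0,0],0],[[0,0,0],[0,0,0],0],[[0,0,0],[0,0,0],0],[[0,0,0],[0,0,0],0]]'

```text
time: 38.25
position: [0.4518, -0.1409, 0.0932]
tcp_rot: [0.423, 3.11, -0.002]
force: [0.3, -0.6, 4.6]
width: 0.34
gripper_force: 60.1
```

Request:
drive_tool --rows '[[[0,0,-0.6],[0,0,0],0],[[0,0,-1],[0,0,0],0],[[0,0,-1],[0,0,-0.7],0],[[0,0,-1],[0,0,-0.7],0],[[0,0,-1],[0,0,-0.8],0],[[0,0,-1],[0,0,-0.8],0],[[0,0,-0.6],[0,0,-0.7],0],[[0,0,0],[0,0,0],0],[[0,0,0],[0,0,0],0]]'

```text
time: 39.15
position: [0.4505, -0.1402, 0.2464]
tcp_rot: [0.081, -3.14, -0.001]
force: [-0.2, -0.4, -3.7]
width: 0.344
gripper_force: 59.8
```

```bash
sed -i 's/(180,90,110)/(180,90,135)/' h.py; python3 - <<'E'
from h import *
go(.642,-.143,.181,93); look()
E
```

```text
t 39.15 pos [ 0.4505 -0.1402  0.2464] yaw 92.95 w 0.344 F [-0.2 -0.4 -3.7] | turn -0.01 shift [-7.65 -0.51  2.62]
side [(294.6, 152.9), (331.4, 164.9), (320.5, 242.0), (236.5, 275.5), (322.0, 281.2)]
scene [(256.8, 201.2), (295.8, 263.7), (344.6, 269.2), (349.2, 310.4)]
```

Request:
drive_tool --rows '[[[-0.6,-0.05,0],[0,0,0],0],[[-0.88,-0.06,0],[0,0,0],0],[[-0.88,-0.06,0],[0,0,0],0],[[-0.88,-0.06,0],[0,0,0],0],[[-0.88,-0.06,0],[0,0,0],0],[[-0.88,-0.06,0],[0,0,0],0],[[-0.88,-0.06,0],[0,0,0],0],[[-0.88,-0.06,0],[0,0,0],0],[[-0.88,-0.04,0],[0,0,0],0],[[0,0,0],[0,0,0],0],[[0,0,0.6],[0,0,0],0],[[0,0,0.7],[0,0,0],0]]'

```text
time: 40.45
position: [0.6419, -0.143, 0.2133]
tcp_rot: [0.082, -3.139, -0.0]
force: [0.3, 0.1, -3.8]
width: 0.341
gripper_force: 59.7
```

Request:
drive_tool --rows '[[[0,0,0.7],[0,0,0],0],[[0,0,0.5],[0,0,0],0],[[0,0,0.1],[0,0,0],0],[[0,0,0],[0,0,0],0],[[0,0,0],[0,0,0],0],[[0,0,0],[0,0,0],0.6],[[0,0,0],[0,0,0],0.6],[[0,0,0],[0,0,0],0.6],[[0,0,0],[0,0,0],0.6],[[0,0,-0.6],[0,0,0],0.6],[[0,0,-0.8],[0,0,0],0.6],[[0,0,-0.8],[0,0,0],0.6]]'

```text
time: 41.65
position: [0.6422, -0.143, 0.2377]
tcp_rot: [0.083, -3.14, -0.0]
force: [1.4, -0.2, -0.8]
width: 0.598
gripper_force: 0.0
```

Request:
drive_tool --rows '[[[0,0,-0.8],[0,0,0],0.6],[[0,0,0],[0,0,0],0.6],[[0,0,0],[0,0,0],0.6],[[0,0,0],[0,0,0],0.6],[[0,0,0],[0,0,0],0.6],[[0,0,0],[0,0,0],0.6],[[0,0,0],[0,0,0],0.6],[[0,0,0],[0,0,0],0.6],[[0,0,0],[0,0,0],0.6],[[0,0,0],[0,0,0],0.6],[[0,0,0],[0,0,0],0.6]]'

```text
time: 42.75
position: [0.6424, -0.1431, 0.2572]
tcp_rot: [-0.083, 3.14, -0.0]
force: [-0.7, -0.7, 0.3]
width: 0.599
gripper_force: 0.0
```

```bash
python3 - <<'E'
from h import *
go(.642,-.143,.149,93); look()
E
```

```text
t 42.75 pos [ 0.6424 -0.1431  0.2572] yaw 93.02 w 0.599 F [-0.7 -0.7  0.3] | turn 0.0 shift [0.02 0.   4.33]
side [(294.6, 152.9), (248.6, 195.9), (320.4, 241.9), (234.9, 264.4), (322.0, 281.2)]
scene [(295.8, 263.7), (344.6, 269.2), (224.4, 293.0), (349.2, 299.4)]
```

Casting a is heavier too (master at v=264.4). To the tray, next to d.

Request:
drive_tool --rows '[[[0,0,0.7],[0,0,0],0.6],[[0,0,0.8],[0,0,0],0.6],[[0,0,0.8],[0,0,0],0.6],[[0,0,0.8],[0,0,0],0.6],[[0,0,0.8],[0,0,0],0.6],[[0,0,0.4],[0,0,0],0.6],[[0,0,0],[0,0,0],0.6],[[0,0,0],[0,0,0],0],[[0,0,0],[0,0,0],0],[[0,0,0],[0,0,0],0],[[0,0,0],[0,0,0],0],[[0,0,0],[0,0,0],0]]'

```text
time: 44.05
position: [0.6431, -0.1432, 0.1511]
tcp_rot: [-0.083, 3.138, -0.001]
force: [-0.5, -0.0, 4.5]
width: 0.338
gripper_force: 61.5
```

Request:
drive_tool --rows '[[[0,0,-0.6],[0,0,0],0],[[0,0,-0.8],[0,0,0],0],[[0,0,-0.8],[0,0,0.5],0],[[0,0,-0.8],[0,0,0.5],0],[[0,0,-0.8],[0,0,0],0],[[0,0,0],[0,0,0],0],[[0,0,0],[0,0,0],0]]'

```text
time: 44.75
position: [0.6421, -0.143, 0.2437]
tcp_rot: [-0.054, -3.14, -0.0]
force: [0.3, -0.3, -3.6]
width: 0.338
gripper_force: 61.0
```

```bash
python3 - <<'E'
from h import *
go(.566,-.346,.097,88)
s=snap('side');t=snap('scene')
# check d in the tray: ring expected at
for q in(s,t): print(proj(q,[.565+.033,-.4085,.043]))
E
```

```text
t 44.75 pos [ 0.6421 -0.143   0.2437] yaw 88.02 w 0.338 F [ 0.3 -0.3 -3.6] | turn 0.0 shift [ 2.76 -8.22  5.87]
[[294.44404412 152.23790338]]
[[139.60107896 263.87951624]]
```

Request:
drive_tool --rows '[[[0.2,-0.6,0],[0,0,0],0],[[0.28,-0.85,0],[0,0,0],0],[[0.28,-0.85,0],[0,0,0],0],[[0.28,-0.85,0],[0,0,0],0],[[0.28,-0.85,0],[0,0,0],0],[[0.28,-0.85,0],[0,0,0],0],[[0.29,-0.85,0],[0,0,0],0],[[0.29,-0.85,0],[0,0,0],0],[[0.29,-0.85,0],[0,0,0],0],[[0.29,-0.82,0],[0,0,0],0],[[0,0,0],[0,0,0],0],[[0,0,0.6],[0,0,0],0]]'

```text
time: 46.05
position: [0.5662, -0.3479, 0.2309]
tcp_rot: [0.058, 3.138, -0.002]
force: [1.3, 1.6, -2.2]
width: 0.342
gripper_force: 60.9
```

Request:
drive_tool --rows '[[[0,0,0.8],[0,0,0],0],[[0,0,0.8],[0,0,0],0],[[0,0,0.8],[0,0,0],0],[[0,0,0.8],[0,0,0],0],[[0,0,0.8],[0,0,0],0],[[0,0,0.7],[0,0,0],0],[[0,0,0.4],[0,0,0],0],[[0,0,0.1],[0,0,0],0],[[0,0,0],[0,0,0],0],[[0,0,0],[0,0,0],0.5],[[0,0,0],[0,0,0],0.5],[[0,0,0],[0,0,0],0.5]]'

```text
time: 47.25
position: [0.5668, -0.3464, 0.1004]
tcp_rot: [0.054, 3.14, -0.001]
force: [-0.4, 1.4, 0.7]
width: 0.5
gripper_force: 0.0
```

Request:
drive_tool --rows '[[[0,0,-0.5],[0,0,0],0.5],[[0,0,-0.8],[0,0,0],0.5],[[0,0,-1],[0,0,0],0.5],[[0,0,-1],[0,0,0.3],0.6],[[0,0,-1],[0,0,0.3],0.6],[[0,0,-1],[0,0,0],0.6],[[0,0,-1],[0,0,0],0.6],[[0,0,0],[0,0,0],0.6]]'

```text
time: 48.05
position: [0.568, -0.3471, 0.2634]
tcp_rot: [0.136, 3.13, -0.008]
force: [0.7, -0.7, 0.9]
width: 0.601
gripper_force: 0.0
```

```bash
python3 - <<'E'
from h import *
look(); go(.4665,-.047,.205,85)
s=snap('side'); print(proj(s,[.566+.033,-.346,.043]))
E
```

```text
side [(294.6, 152.9), (291.0, 165.5), (320.5, 242.0), (236.5, 275.5), (322.0, 281.2)]
scene [(296.1, 263.7), (162.7, 269.1), (344.4, 269.2), (349.2, 310.4)]
t 48.15 pos [ 0.5667 -0.3463  0.2587] yaw 85.02 w 0.602 F [-0.9 -0.2 -1. ] | turn 0.0 shift [ 5.03 11.58  2.15]
[[291.79494806 164.83900604]]
```

Both stand in the tray. Next casting b.

Request:
drive_tool --rows '[[[0.42,0.96,0],[0,0,0],0.6],[[0.42,0.96,0],[0,0,0],0.6],[[0.42,0.96,0],[0,0,0],0.6],[[0.42,0.96,0],[0,0,0],0.6],[[0.42,0.97,0.2],[0,0,0],0.6],[[0.42,0.97,0.2],[0,0,0],0.6],[[0.42,0.97,0.2],[0,0,0],0.6],[[0.42,0.97,0.3],[0,0,0],0.6],[[0.42,0.97,0.3],[0,0,0],0.6],[[0.42,0.97,0.3],[0,0,0],0.6],[[0.42,0.97,0.3],[0,0,0],0.6],[[0.41,0.97,0.3],[0,0,0],0.6]]'

```text
time: 49.4
position: [0.4647, -0.0452, 0.2031]
tcp_rot: [-0.137, -3.136, -0.0]
force: [0.2, -0.0, -0.3]
width: 0.601
gripper_force: 0.0
```

Request:
drive_tool --rows '[[[0,0,0],[0,0,0],0.6],[[0,0,0],[0,0,0],0.6]]'

```text
time: 49.6
position: [0.4654, -0.0459, 0.2037]
tcp_rot: [-0.134, -3.137, 0.0]
force: [0.7, -0.2, -0.5]
width: 0.601
gripper_force: 0.0
```

```bash
python3 - <<'E'
from h import *
D=wcast(.4665,-.047); go(D[0],D[1],.093,85)
E
```

```text
disc [311. 253.] 808 [ 0.4691 -0.0476  0.05  ] ring [310. 298.] 288 dist 0.0341 yaw -6.2
t 49.65 pos [ 0.466  -0.0464  0.2042] yaw 85.03 w 0.602 F [0.5 0.  0.1] | turn 0.01 shift [-0.13 -0.04  4.45]
```

Request:
drive_tool --rows '[[[-0.1,-0.03,0.5],[0,0,0.2],0.6],[[0,0,0.8],[0,0,0],0.6],[[0,0,0.8],[0,0,0],0.6],[[0,0,0.8],[0,0,0],0.6],[[0,0,0.8],[0,0,0],0.6],[[0,0,0.75],[0,0,0],0.6],[[0,0,0],[0,0,0],0.6],[[0,0,0],[0,0,0],0],[[0,0,0],[0,0,0],0],[[0,0,0],[0,0,0],0],[[0,0,0],[0,0,0],0],[[0,0,0],[0,0,0],0]]'

```text
time: 50.85
position: [0.4693, -0.0474, 0.0943]
tcp_rot: [0.164, 3.135, -0.001]
force: [-0.3, -1.0, 3.5]
width: 0.344
gripper_force: 59.7
```

Request:
drive_tool --rows '[[[0,0,-0.6],[0,0,0],0],[[0,0,-1],[0,0,0],0],[[0,0,-1],[0,0,-0.6],0],[[0,0,-1],[0,0,-0.6],0],[[0,0,-1],[0,0,-0.6],0],[[0,0,-1],[0,0,0],0],[[0,0,-0.6],[0,0,0],0],[[0,0,0],[0,0,0],0],[[0,0,0],[0,0,0],0]]'

```text
time: 51.75
position: [0.4683, -0.0471, 0.248]
tcp_rot: [0.083, -3.14, -0.0]
force: [-0.4, 0.2, -1.8]
width: 0.342
gripper_force: 59.5
```

```bash
python3 - <<'E'
from h import *
go(.642,-.143,.181,93); look()
E
```

```text
t 51.75 pos [ 0.4683 -0.0471  0.248 ] yaw 93.02 w 0.342 F [-0.4  0.2 -1.8] | turn 0.0 shift [-6.74 -4.19  2.68]
side [(294.6, 152.9), (291.0, 165.5), (321.5, 189.5), (639.0, 227.5), (236.5, 275.5), (322.0, 281.2)]
scene [(294.0, 211.0), (162.7, 269.1), (344.4, 269.2), (349.2, 310.4)]
```

Request:
drive_tool --rows '[[[-0.4,-0.3,0],[0,0,0],0],[[-0.8,-0.49,0],[0,0,0],0],[[-0.8,-0.49,0],[0,0,0],0],[[-0.8,-0.49,0],[0,0,0],0],[[-0.8,-0.49,0],[0,0,0],0],[[-0.8,-0.49,0],[0,0,0],0],[[-0.8,-0.49,0],[0,0,0],0],[[-0.8,-0.49,0],[0,0,0],0],[[-0.74,-0.46,0],[0,0,0],0],[[0,0,0],[0,0,0],0],[[0,0,0.6],[0,0,0],0],[[0,0,0.7],[0,0,0],0]]'

```text
time: 53.05
position: [0.6428, -0.1434, 0.215]
tcp_rot: [-0.082, 3.14, -0.0]
force: [-0.1, -0.1, -1.8]
width: 0.339
gripper_force: 59.6
```

Request:
drive_tool --rows '[[[0,0,0.7],[0,0,0],0],[[0,0,0.55],[0,0,0],0],[[0,0,0.1],[0,0,0],0],[[0,0,0],[0,0,0],0],[[0,0,0],[0,0,0],0],[[0,0,0],[0,0,0],0.6],[[0,0,0],[0,0,0],0.6],[[0,0,0],[0,0,0],0.6],[[0,0,0],[0,0,0],0.6],[[0,0,-0.6],[0,0,0],0.6],[[0,0,-0.8],[0,0,0],0.6],[[0,0,-0.8],[0,0,0],0.6]]'

```text
time: 54.25
position: [0.6422, -0.1429, 0.2376]
tcp_rot: [0.083, -3.14, -0.0]
force: [-0.2, -0.0, -0.5]
width: 0.6
gripper_force: 0.0
```

Request:
drive_tool --rows '[[[0,0,-0.8],[0,0,0],0.6],[[0,0,0],[0,0,0],0.6],[[0,0,0],[0,0,0],0.6],[[0,0,0],[0,0,0],0.6],[[0,0,0],[0,0,0],0.6],[[0,0,0],[0,0,0],0.6],[[0,0,0],[0,0,0],0.6],[[0,0,0],[0,0,0],0.6],[[0,0,0],[0,0,0],0.6],[[0,0,0],[0,0,0],0.6],[[0,0,0],[0,0,0],0.6]]'

```text
time: 55.35
position: [0.6424, -0.1429, 0.2572]
tcp_rot: [-0.083, 3.14, -0.0]
force: [0.6, -0.2, -0.5]
width: 0.602
gripper_force: 0.0
```

```bash
python3 - <<'E'
from h import *
go(.642,-.143,.180,93); look()
E
```

```text
t 55.35 pos [ 0.6424 -0.1429  0.2572] yaw 93.02 w 0.602 F [ 0.6 -0.2 -0.5] | turn 0.0 shift [ 0.02 -0.    3.09]
side [(294.7, 153.0), (291.0, 165.5), (248.5, 185.5), (236.5, 275.5), (322.0, 281.2)]
scene [(162.9, 269.2), (344.4, 269.2), (223.0, 281.5), (349.2, 310.4)]
```

Master stayed low (275.5): casting b is lighter → bin.

Request:
drive_tool --rows '[[[0,0,0.7],[0,0,0],0.6],[[0,0,0.8],[0,0,0],0.6],[[0,0,0.8],[0,0,0],0.6],[[0,0,0.7],[0,0,0],0.6],[[0,0,0.05],[0,0,0],0.6],[[0,0,0],[0,0,0],0.6],[[0,0,0],[0,0,0],0],[[0,0,0],[0,0,0],0],[[0,0,0],[0,0,0],0],[[0,0,0],[0,0,0],0],[[0,0,0],[0,0,0],0]]'

```text
time: 56.55
position: [0.643, -0.1431, 0.1816]
tcp_rot: [-0.083, 3.139, -0.001]
force: [1.5, -0.3, 0.0]
width: 0.338
gripper_force: 63.3
```

Request:
drive_tool --rows '[[[0,0,-0.6],[0,0,0],0],[[0,0,-0.8],[0,0,0],0],[[0,0,-0.8],[0,0,0.3],0],[[0,0,-0.8],[0,0,0.3],0],[[0,0,0],[0,0,0],0],[[0,0,0],[0,0,0],0]]'

```text
time: 57.15
position: [0.6422, -0.1429, 0.2553]
tcp_rot: [0.001, -3.141, -0.0]
force: [-0.0, -0.2, -2.0]
width: 0.34
gripper_force: 62.9
```

```bash
python3 - <<'E'
from h import *
go(.394,-.312,.107,90)
s=snap('side')
print([ray(s,u,v,.049).round(3) for u,v in [(350,150),(394,148),(392,195),(348,197)]])
# rim corners predicted for bin centre (.391,-.347)
print(proj(s,[[.391+a*.058,-.347+b*.088,.049] for a,b in((1,-1),(-1,-1),(-1,1),(1,1))]).round(0))
a=cv2.resize(s['image'][90:270,250:460],None,fx=3,fy=3,interpolation=2)
for c in proj(s,[[.391+a_*.058,-.347+b*.088,.049] for a_,b in((1,-1),(-1,-1),(-1,1),(1,1))]): cv2.circle(a,(int((c[0]-250)*3),int((c[1]-90)*3)),3,(255,0,0),-1)
cv2.imwrite('pics/b8.png',a[:,:,::-1])
E
```

```text
t 57.15 pos [ 0.6422 -0.1429  0.2553] yaw 90.05 w 0.34 F [-0.  -0.2 -2. ] | turn 0.01 shift [ 9.93 -6.76  5.93]
[array([ 0.442, -0.422,  0.049]), array([ 0.318, -0.442,  0.049]), array([ 0.333, -0.223,  0.049]), array([ 0.443, -0.207,  0.049])]
[[348. 147.]
 [389. 149.]
 [391. 186.]
 [346. 184.]]
```

View pics/b8.png

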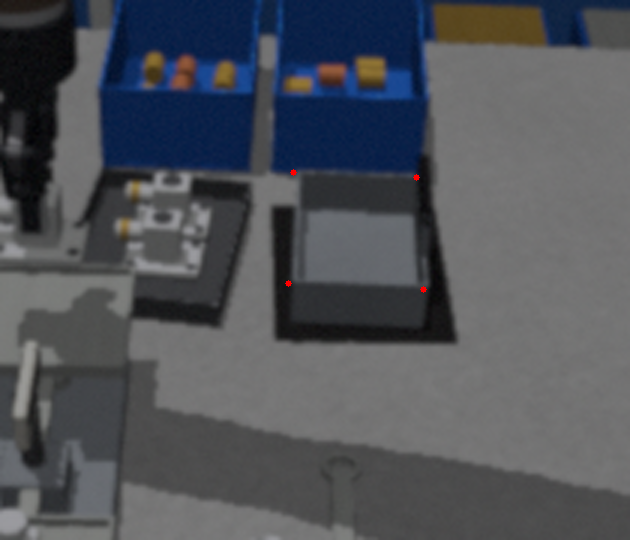

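Picture: bin rim agrees with predicted corners (red) to about 2 px (5 mm toward the robot); castings a and d stand in the tray. Place b in the bin at (0.389,-0.312).

Request:
drive_tool --rows '[[[0.5,-0.4,0],[0,0,0],0],[[0.88,-0.58,0],[0,0,0],0],[[0.88,-0.58,0],[0,0,0],0],[[0.88,-0.58,0],[0,0,0],0],[[0.88,-0.58,0],[0,0,0],0],[[0.88,-0.58,0],[0,0,0],0],[[0.88,-0.58,0],[0,0,0],0],[[0.88,-0.58,0],[0,0,0],0],[[0.88,-0.58,0],[0,0,0],0],[[0.88,-0.58,0],[0,0,0],0],[[0.88,-0.58,0],[0,0,0],0],[[0.83,-0.56,0],[0,0,0],0]]'

```text
time: 58.4
position: [0.3873, -0.3119, 0.2541]
tcp_rot: [0.001, -3.139, -0.003]
force: [0.8, -1.0, -1.6]
width: 0.342
gripper_force: 62.9
```

Request:
drive_tool --rows '[[[0,0,0],[0,0,0],0],[[0,0,0.8],[0,0,0],0],[[0,0,0.8],[0,0,0],0],[[0,0,0.8],[0,0,0],0],[[0,0,0.8],[0,0,0],0],[[0,0,0.8],[0,0,0],0],[[0,0,0.8],[0,0,0],0],[[0,0,0.8],[0,0,0],0],[[0,0,0.3],[0,0,0],0],[[0,0,0],[0,0,0],0],[[0,0,0],[0,0,0],0]]'

```text
time: 59.5
position: [0.3895, -0.312, 0.1086]
tcp_rot: [-0.001, 3.141, 0.0]
force: [-0.4, 0.3, -1.2]
width: 0.342
gripper_force: 62.9
```

```bash
python3 - <<'E'
from h import *
go(.389,-.312,.105,90)
E
```

```text
t 59.5 pos [ 0.3895 -0.312   0.1086] yaw 90.04 w 0.342 F [-0.4  0.3 -1.2] | turn 0.01 shift [ 0.02 -0.    0.14]
```

Request:
drive_tool --rows '[[[0,0,0.1],[0,0,0],0],[[0,0,0.05],[0,0,0],0],[[0,0,0],[0,0,0],0.5],[[0,0,0],[0,0,0],0.5],[[0,0,0],[0,0,0],0.5],[[0,0,-0.5],[0,0,0],0.5],[[0,0,-0.8],[0,0,0],0.5],[[0,0,-1],[0,0,0],0.5],[[0,0,-1],[0,0,-0.8],0.6],[[0,0,-1],[0,0,-0.8],0.6],[[0,0,-1],[0,0,-0.8],0.6],[[0,0,-0.6],[0,0,-0.8],0.6]]'

```text
time: 60.7
position: [0.3898, -0.3125, 0.2546]
tcp_rot: [-0.442, 3.108, -0.004]
force: [-0.1, 0.0, 0.1]
width: 0.597
gripper_force: 0.0
```

Request:
drive_tool --rows '[[[0,0,0],[0,0,-0.8],0.6],[[0,0,0],[0,0,-0.7],0.6],[[0,0,0],[0,0,0],0.6],[[0,0,0],[0,0,0],0.6]]'

```text
time: 61.1
position: [0.3892, -0.312, 0.2522]
tcp_rot: [-0.638, 3.076, -0.0]
force: [-0.1, 0.0, 0.1]
width: 0.603
gripper_force: 0.0
```

```bash
python3 - <<'E'
from h import *
look(); go(.460,.0607,.205,113.7)
s=snap('side');t=snap('scene')
for q in(s,t): print(proj(q,[.389+.033,-.312,.047]))
E
```

```text
side [(294.6, 152.9), (279.5, 171.5), (357.0, 175.0), (236.5, 275.5), (322.0, 281.2)]
scene [(210.3, 224.4), (344.4, 269.2), (167.1, 279.3), (349.2, 310.4)]
t 61.2 pos [ 0.3891 -0.312   0.2521] yaw 113.47 w 0.602 F [ 0.3 -1.2  0.3] | turn -0.05 shift [-8.59 12.51  1.88]
[[356.78310791 173.60846666]]
[[209.55596413 224.75727608]]
```

b is in the bin. Casting a has been knocked aside (ring 291,165→279,171); check where it is now while going to casting c.

Request:
drive_tool --rows '[[[-0.66,0.96,0],[0,0,0],0.6],[[-0.66,0.96,0],[0,0,0],0.6],[[-0.66,0.96,0],[0,0,0],0.6],[[-0.66,0.96,0],[0,0,0],0.6],[[-0.66,0.96,0.2],[0,0,0],0.6],[[-0.66,0.96,0.2],[0,0,0],0.6],[[-0.66,0.96,0.2],[0,0,0],0.6],[[-0.66,0.96,0.2],[0,0,0],0.6],[[-0.66,0.96,0.2],[0,0,0],0.6],[[-0.66,0.96,0.2],[0,0,0],0.6],[[-0.66,0.96,0.2],[0,0,0],0.6],[[-0.66,0.96,0.2],[0,0,0],0.6]]'

```text
time: 62.5
position: [0.456, 0.0323, 0.212]
tcp_rot: [-0.64, 3.076, -0.0]
force: [0.4, 0.1, 0.4]
width: 0.601
gripper_force: 0.0
```

Request:
drive_tool --rows '[[[-0.66,0.96,0.2],[0,0,0],0.6],[[0,0,0],[0,0,0],0.6],[[0,0,0],[0,0,0],0.6]]'

```text
time: 62.8
position: [0.4612, 0.06, 0.2069]
tcp_rot: [0.642, -3.074, 0.001]
force: [0.1, -0.0, 0.6]
width: 0.596
gripper_force: 0.0
```

```bash
python3 - <<'E'
from h import *
D=wcast(.460,.0607); go(D[0],D[1],.093,113.7)
s=snap('side');t=snap('scene'); look()
for z in(.02,.03,.043,.05):print(z,ray(s,279.5,171.5,z)[:2].round(4),ray(t,167.1,279.3,z)[:2].round(4))
print(ray(t,131.5,260,.0),[ray(s,294.6,152.9,.043).round(3)])
E
```

```text
disc [314. 245.] 811 [0.4611 0.0605 0.05  ] ring [309. 290.] 289 dist 0.0343 yaw 18.5
t 62.85 pos [0.4612 0.0594 0.2071] yaw 113.52 w 0.601 F [ 0.2 -0.1  0.3] | turn -0.04 shift [-0.02  0.04  4.56]
side [(294.7, 153.0), (279.5, 171.5), (236.5, 275.5), (322.0, 281.2)]
scene [(210.3, 224.4), (344.4, 269.2), (167.1, 279.2), (349.2, 310.4)]
0.02 [ 0.6336 -0.3449] [ 0.6088 -0.3343]
0.03 [ 0.6314 -0.3308] [ 0.6171 -0.3265]
0.043 [ 0.6286 -0.3124] [ 0.628  -0.3165]
0.05 [ 0.627  -0.3026] [ 0.6338 -0.3111]
[ 0.55257506 -0.47626504  0.        ] [array([ 0.597, -0.405,  0.043])]
```

Casting a's ring triangulates to (0.628,-0.315,0.043): still upright inside the tray. Grip c.

Request:
drive_tool --rows '[[[0,0.04,0.5],[0,0,0.4],0.6],[[0,0,0.8],[0,0,0],0.6],[[0,0,0.8],[0,0,0],0.6],[[0,0,0.8],[0,0,0],0.6],[[0,0,0.8],[0,0,0],0.6],[[0,0,0.8],[0,0,0],0.6],[[0,0,0.05],[0,0,0],0.6],[[0,0,0],[0,0,0],0],[[0,0,0],[0,0,0],0],[[0,0,0],[0,0,0],0],[[0,0,0],[0,0,0],0],[[0,0,0],[0,0,0],0]]'

```text
time: 64.25
position: [0.4617, 0.0606, 0.0943]
tcp_rot: [-0.586, 3.085, -0.001]
force: [-0.2, -1.7, 3.1]
width: 0.345
gripper_force: 59.1
```

Request:
drive_tool --rows '[[[0,0,-0.6],[0,0,0],0],[[0,0,-1],[0,0,0],0],[[0,0,-1],[0,0,0.8],0],[[0,0,-1],[0,0,0.8],0],[[0,0,-1],[0,0,0.8],0],[[0,0,-1],[0,0,0.8],0],[[0,0,-0.6],[0,0,0.5],0],[[0,0,0],[0,0,0],0],[[0,0,0],[0,0,0],0]]'

```text
time: 65.15
position: [0.4607, 0.0606, 0.2479]
tcp_rot: [0.084, -3.14, -0.0]
force: [-1.0, 0.2, -2.4]
width: 0.342
gripper_force: 58.6
```

```bash
python3 - <<'E'
from h import *
go(.642,-.143,.181,93); look()
E
```

```text
t 65.15 pos [0.4607 0.0606 0.2479] yaw 93.08 w 0.342 F [-1.   0.2 -2.4] | turn 0.02 shift [-6.82 -8.51  2.68]
side [(294.7, 153.0), (279.5, 171.5), (321.4, 223.6), (236.5, 275.5)]
scene [(341.7, 215.9), (210.3, 224.4), (167.1, 279.2), (349.4, 310.5)]
```

Request:
drive_tool --rows '[[[-0.4,-0.5,0],[0,0,0],0],[[-0.7,-0.88,0],[0,0,0],0],[[-0.7,-0.88,0],[0,0,0],0],[[-0.7,-0.88,0],[0,0,0],0],[[-0.7,-0.88,0],[0,0,0],0],[[-0.7,-0.88,0],[0,0,0],0],[[-0.7,-0.88,0],[0,0,0],0],[[-0.7,-0.88,0],[0,0,0],0],[[-0.7,-0.88,0],[0,0,0],0],[[-0.8,-0.97,0],[0,0,0],0],[[0,0,0],[0,0,0],0],[[0,0,0.6],[0,0,0],0]]'

```text
time: 66.45
position: [0.6432, -0.1448, 0.2334]
tcp_rot: [-0.08, 3.138, -0.001]
force: [0.9, 0.4, -0.7]
width: 0.344
gripper_force: 58.8
```

Request:
drive_tool --rows '[[[0,0,0.7],[0,0,0],0],[[0,0,0.7],[0,0,0],0],[[0,0,0.55],[0,0,0],0],[[0,0,0.1],[0,0,0],0],[[0,0,0],[0,0,0],0],[[0,0,0],[0,0,0],0],[[0,0,0],[0,0,0],0.6],[[0,0,0],[0,0,0],0.6],[[0,0,0],[0,0,0],0.6],[[0,0,0],[0,0,0],0.6],[[0,0,-0.6],[0,0,0],0.6],[[0,0,-0.8],[0,0,0],0.6]]'

```text
time: 67.65
position: [0.6412, -0.1428, 0.2162]
tcp_rot: [0.083, -3.138, -0.001]
force: [0.1, -0.4, -0.4]
width: 0.602
gripper_force: 0.0
```

Request:
drive_tool --rows '[[[0,0,-0.8],[0,0,0],0.6],[[0,0,-0.8],[0,0,0],0.6],[[0,0,0],[0,0,0],0.6],[[0,0,0],[0,0,0],0.6],[[0,0,0],[0,0,0],0.6],[[0,0,0],[0,0,0],0.6],[[0,0,0],[0,0,0],0.6],[[0,0,0],[0,0,0],0.6],[[0,0,0],[0,0,0],0.6],[[0,0,0],[0,0,0],0.6],[[0,0,0],[0,0,0],0.6],[[0,0,0],[0,0,0],0.6]]'

```text
time: 68.85
position: [0.642, -0.1429, 0.2572]
tcp_rot: [-0.083, 3.14, -0.0]
force: [0.4, -0.1, 1.0]
width: 0.601
gripper_force: 0.0
```

```bash
python3 - <<'E'
from h import *
go(.642,-.143,.180,93); look()
E
```

```text
t 68.85 pos [ 0.642  -0.1429  0.2572] yaw 93.02 w 0.601 F [ 0.4 -0.1  1. ] | turn 0.0 shift [-0.   -0.    3.09]
side [(294.7, 153.0), (279.5, 171.5), (357.0, 175.0), (248.5, 185.2), (236.5, 275.5)]
scene [(210.9, 224.6), (167.3, 279.4), (222.0, 281.5), (349.2, 310.4)]
```

Casting c is lighter too (master low). To the bin beside b.

Request:
drive_tool --rows '[[[0,0,0.7],[0,0,0],0.6],[[0,0,0.8],[0,0,0],0.6],[[0,0,0.8],[0,0,0],0.6],[[0,0,0.7],[0,0,0],0.6],[[0,0,0.05],[0,0,0],0.6],[[0,0,0],[0,0,0],0.6],[[0,0,0],[0,0,0],0],[[0,0,0],[0,0,0],0],[[0,0,0],[0,0,0],0],[[0,0,0],[0,0,0],0],[[0,0,0],[0,0,0],0]]'

```text
time: 70.05
position: [0.6425, -0.1431, 0.1816]
tcp_rot: [-0.083, 3.139, -0.001]
force: [2.3, -0.6, 0.5]
width: 0.342
gripper_force: 61.4
```

Request:
drive_tool --rows '[[[0,0,-0.6],[0,0,0],0],[[0,0,-0.8],[0,0,0],0],[[0,0,-0.8],[0,0,0.3],0],[[0,0,-0.8],[0,0,0.3],0],[[0,0,0],[0,0,0],0],[[0,0,0],[0,0,0],0]]'

```text
time: 70.65
position: [0.6417, -0.1429, 0.2553]
tcp_rot: [0.001, -3.141, -0.0]
force: [-0.1, -0.5, -3.2]
width: 0.345
gripper_force: 61.2
```

Request:
drive_tool --rows '[[[0.5,-0.45,0],[0,0,0],0],[[0.875,-0.83,0],[0,0,0],0],[[0.875,-0.83,0],[0,0,0],0],[[0.875,-0.83,0],[0,0,0],0],[[0.875,-0.83,0],[0,0,0],0],[[0.875,-0.83,0],[0,0,0],0],[[0.875,-0.83,0],[0,0,0],0],[[0.875,-0.83,0],[0,0,0],0],[[0.875,-0.83,0],[0,0,0],0],[[0.875,-0.83,0],[0,0,0],0],[[0.875,-0.83,0],[0,0,0],0],[[0.875,-0.83,0],[0,0,0],0]]'

```text
time: 71.85
position: [0.3871, -0.3825, 0.2538]
tcp_rot: [0.001, -3.139, -0.004]
force: [-0.1, -0.4, -1.5]
width: 0.342
gripper_force: 61.1
```

Request:
drive_tool --rows '[[[0,0,0],[0,0,0],0],[[0,0,0],[0,0,0],0]]'

```text
time: 72.05
position: [0.3879, -0.3823, 0.2543]
tcp_rot: [-0.002, -3.14, -0.004]
force: [-0.3, 1.0, -2.4]
width: 0.344
gripper_force: 61.1
```

```bash
python3 - <<'E'
from h import *
go(.389,-.382,.105,90); look()
E
```

```text
t 72.05 pos [ 0.3879 -0.3823  0.2543] yaw 89.94 w 0.344 F [-0.3  1.  -2.4] | turn -0.01 shift [-0.05  0.01  5.97]
side [(294.6, 152.9), (279.5, 171.5), (357.0, 175.0), (236.5, 275.5)]
scene [(173.6, 171.9), (210.3, 224.4), (167.1, 279.2), (349.2, 310.4)]
```

Lower, release, rise; then over to the master at (0.628,0.115) on the low left pan.

Request:
drive_tool --rows '[[[0,0,0.6],[0,0,0],0],[[0,0,0.8],[0,0,0],0],[[0,0,0.8],[0,0,0],0],[[0,0,0.8],[0,0,0],0],[[0,0,0.8],[0,0,0],0],[[0,0,0.8],[0,0,0],0],[[0,0,0.8],[0,0,0],0],[[0,0,0.5],[0,0,0],0],[[0,0,0.07],[0,0,0],0],[[0,0,0],[0,0,0],0],[[0,0,0],[0,0,0],0],[[0,0,0],[0,0,0],0.5]]'

```text
time: 73.35
position: [0.3897, -0.3832, 0.108]
tcp_rot: [-0.001, 3.14, -0.003]
force: [-0.3, 0.6, 0.1]
width: 0.489
gripper_force: 0.0
```

Request:
drive_tool --rows '[[[0,0,0],[0,0,0],0.5],[[0,0,0],[0,0,0],0.5],[[0,0,0],[0,0,0],0.5],[[0,0,-0.5],[0,0,0],0.5],[[0,0,-0.8],[0,0,0],0.5],[[0,0,-1],[0,0,0],0.5],[[0,0,-1],[0,0,-0.3],0.6],[[0,0,-1],[0,0,-0.3],0.6],[[0,0,-1],[0,0,0],0.6],[[0,0,-0.8],[0,0,0],0.6],[[0,0,0],[0,0,0],0.6],[[0,0,0],[0,0,0],0.6]]'

```text
time: 74.55
position: [0.389, -0.3826, 0.2599]
tcp_rot: [-0.083, 3.139, -0.002]
force: [0.3, 0.6, -1.1]
width: 0.603
gripper_force: 0.0
```

```bash
python3 - <<'E'
from h import *
look(); go(.628,.115,.148,93)
s=snap('side');t=snap('scene'); print(proj(s,[.422,-.382,.047]),proj(t,[.422,-.382,.047]))
# master xyz from ring
print(ray(s,236.5,275.5,.0544+.041),ray(t,349.2,310.4,.0544+.041))
E
```

```text
side [(294.6, 152.9), (357.0, 159.0), (279.5, 171.5), (357.0, 175.0), (236.5, 275.5)]
scene [(185.9, 221.3), (210.5, 224.6), (167.1, 279.2), (349.2, 310.4)]
t 74.65 pos [ 0.3884 -0.382   0.2582] yaw 93.02 w 0.604 F [-0.3  0.3 -0.5] | turn 0.0 shift [-10.61  19.35   4.41]
[[357.03167656 158.87619328]] [[185.73696807 220.83363966]]
[0.65900695 0.12220522 0.0954    ] [0.65898016 0.11702102 0.0954    ]
```

All four sorted. Move to the master.

Request:
drive_tool --rows '[[[-0.53,0.97,0],[0,0,0],0.6],[[-0.53,0.97,0],[0,0,0],0.6],[[-0.53,0.97,0],[0,0,0],0.6],[[-0.53,0.97,0],[0,0,0],0.6],[[-0.53,0.97,0],[0,0,0],0.6],[[-0.53,0.97,0],[0,0,0],0.6],[[-0.53,0.97,0],[0,0,0],0.6],[[-0.53,0.97,0],[0,0,0],0.6],[[-0.53,0.97,0],[0,0,0],0.6],[[-0.53,0.97,0],[0,0,0],0.6],[[-0.53,0.97,0],[0,0,0],0.6],[[-0.53,0.97,0],[0,0,0],0.6]]'

```text
time: 75.95
position: [0.5323, -0.0824, 0.2581]
tcp_rot: [0.083, -3.139, -0.0]
force: [1.1, -1.0, 0.0]
width: 0.6
gripper_force: 0.0
```

Request:
drive_tool --rows '[[[-0.53,0.97,0],[0,0,0],0.6],[[-0.53,0.97,0],[0,0,0],0.6],[[-0.53,0.97,0],[0,0,0],0.6],[[-0.53,0.97,0],[0,0,0],0.6],[[-0.53,0.97,0],[0,0,0],0.6],[[-0.53,0.97,0],[0,0,0],0.6],[[-0.53,0.97,0],[0,0,0],0.6],[[-0.53,0.95,0],[0,0,0],0.6],[[0,0,0],[0,0,0],0.6],[[0,0,0],[0,0,0],0.6]]'

```text
time: 76.95
position: [0.6276, 0.1156, 0.2577]
tcp_rot: [0.085, -3.138, 0.001]
force: [1.3, -0.6, -0.5]
width: 0.603
gripper_force: 0.0
```

```bash
python3 - <<'E'
from h import *
go(.627,.115,.148,93); look()
s=snap('wrist'); h=cv2.cvtColor(s['image'],cv2.COLOR_RGB2HSV); m=cv2.inRange(h,(12,110,70),(35,255,255)); k,_,st,c=cv2.connectedComponentsWithStats(m); print([(c[i].round(),st[i,4],ray(s,*c[i],.0954).round(4)) for i in range(1,k) if 100<st[i,4]<3000])
E
```

```text
t 76.95 pos [0.6276 0.1156 0.2577] yaw 93.09 w 0.603 F [ 1.3 -0.6 -0.5] | turn 0.02 shift [ 0.03 -0.02  4.39]
side [(294.6, 153.4), (357.0, 159.5), (279.5, 171.5), (357.0, 175.0), (236.5, 275.5)]
scene [(186.0, 221.3), (210.3, 224.4), (167.1, 279.2), (349.2, 310.4)]
[(array([315., 291.]), np.int32(302), array([0.6604, 0.117 , 0.0954]))]
```

Request:
drive_tool --rows '[[[0,0,0.7],[0,0,0],0.6],[[0,0,0.8],[0,0,0],0.6],[[0,0,0.8],[0,0,0],0.6],[[0,0,0.8],[0,0,0],0.6],[[0,0,0.8],[0,0,0],0.6],[[0,0,0.45],[0,0,0],0.6],[[0,0,0],[0,0,0],0.6],[[0,0,0],[0,0,0],0],[[0,0,0],[0,0,0],0],[[0,0,0],[0,0,0],0],[[0,0,0],[0,0,0],0],[[0,0,0],[0,0,0],0]]'

```text
time: 78.3
position: [0.6287, 0.1151, 0.1518]
tcp_rot: [-0.082, 3.138, -0.0]
force: [0.1, -3.0, 5.5]
width: 0.337
gripper_force: 61.9
```

Request:
drive_tool --rows '[[[0,0,-0.6],[0,0,0],0],[[0,0,-0.8],[0,0,0],0],[[0,0,-0.8],[0,0,0],0],[[0,0,-0.8],[0,0,0],0],[[0,0,-0.8],[0,0,0],0],[[0,0,0],[0,0,0],0],[[0,0,0],[0,0,0],0]]'

```text
time: 79.0
position: [0.6279, 0.1155, 0.2446]
tcp_rot: [0.083, -3.14, -0.0]
force: [-0.8, -0.3, -2.6]
width: 0.339
gripper_force: 60.9
```

```bash
python3 - <<'E'
from h import *
go(.391,.335,.103,93)
E
```

```text
t 79.0 pos [0.6279 0.1155 0.2446] yaw 93.03 w 0.339 F [-0.8 -0.3 -2.6] | turn 0.01 shift [9.   9.27 5.66]
```

Request:
drive_tool --rows '[[[0.5,0.5,0],[0,0,0],0],[[0.77,0.8,0],[0,0,0],0],[[0.77,0.8,0],[0,0,0],0],[[0.77,0.8,0],[0,0,0],0],[[0.77,0.8,0],[0,0,0],0],[[0.77,0.8,0],[0,0,0],0],[[0.77,0.8,0],[0,0,0],0],[[0.77,0.8,0],[0,0,0],0],[[0.77,0.8,0],[0,0,0],0],[[0.77,0.8,0],[0,0,0],0],[[0.77,0.8,0],[0,0,0],0],[[0.8,0.77,0],[0,0,0],0]]'

```text
time: 80.2
position: [0.3895, 0.335, 0.2433]
tcp_rot: [0.083, -3.138, 0.003]
force: [-0.0, 0.1, -3.3]
width: 0.344
gripper_force: 60.8
```

Request:
drive_tool --rows '[[[0,0,0],[0,0,0],0],[[0,0,0.6],[0,0,0],0],[[0,0,0.8],[0,0,0],0],[[0,0,0.8],[0,0,0],0],[[0,0,0.8],[0,0,0],0],[[0,0,0.8],[0,0,0],0],[[0,0,0.8],[0,0,0],0],[[0,0,0.6],[0,0,0],0],[[0,0,0.4],[0,0,0],0],[[0,0,0],[0,0,0],0],[[0,0,0],[0,0,0],0]]'

```text
time: 81.3
position: [0.3911, 0.3345, 0.1048]
tcp_rot: [0.082, -3.14, 0.001]
force: [-1.1, -1.4, -2.3]
width: 0.337
gripper_force: 61.1
```

```bash
python3 - <<'E'
from h import *
go(.391,.335,.101,93)
E
```

```text
t 81.3 pos [0.3911 0.3345 0.1048] yaw 93.0 w 0.337 F [-1.1 -1.4 -2.3] | turn -0.0 shift [0.   0.02 0.15]
```

Request:
drive_tool --rows '[[[0,0,0.1],[0,0,0],0],[[0,0,0.07],[0,0,0],0],[[0,0,0],[0,0,0],0],[[0,0,0],[0,0,0],0.6],[[0,0,0],[0,0,0],0.6],[[0,0,0],[0,0,0],0.6],[[0,0,0],[0,0,0],0.6],[[0,0,-0.6],[0,0,0],0.6],[[0,0,-0.8],[0,0,0],0.6],[[0,0,-1],[0,0,0],0.6],[[0,0,-1],[0,0,0],0.6],[[0,0,-1],[0,0,0],0.6]]'

```text
time: 82.5
position: [0.391, 0.3347, 0.2118]
tcp_rot: [0.083, -3.14, 0.001]
force: [-0.0, 0.1, -0.6]
width: 0.598
gripper_force: 0.0
```

Request:
drive_tool --rows '[[[0,0,-1],[0,0,0],0.6],[[0,0,-1],[0,0,0],0.6],[[0,0,0],[0,0,0],0.6],[[0,0,0],[0,0,0],0.6],[[0,0,0],[0,0,0],0.6]]'

```text
time: 83.0
position: [0.3907, 0.3344, 0.2599]
tcp_rot: [0.083, -3.139, 0.002]
force: [1.4, -0.0, -0.9]
width: 0.6
gripper_force: 0.0
```

```bash
python3 - <<'E'
from h import *
look(); go(.391,.335,.25,93)
for n in('side','scene'):
    s=snap(n); print(proj(s,[.424,.337,.047]).round(1))
s=snap('side');t=snap('scene')
R=[ray(s,279.5,171.5,.043),ray(t,167.1,279.3,.043)];print(R)
# casting a top disc in scene/side: dark blob inside white near expected
for q,nm in((s,'side'),(t,'scene')):
    u,v=proj(q,[.595,-.317,.053])[0].astype(int); g=cv2.cvtColor(q['image'],cv2.COLOR_RGB2GRAY); print(nm,u,v); print(g[v-12:v+18:2,u-18:u+19:2])
E
```

```text
side [(294.6, 153.3), (279.5, 171.5), (371.6, 337.1), (352.9, 393.4)]
scene [(186.0, 221.3), (210.3, 224.4), (463.7, 266.5), (167.1, 279.2)]
t 83.1 pos [0.3906 0.3344 0.2597] yaw 93.02 w 0.601 F [ 0.5 -0.4 -0.3] | turn 0.0 shift [-0.02  0.02  0.39]
[[351.9 392.1]]
[[464.6 267.4]]
[array([ 0.62855854, -0.31244215,  0.043     ]), array([ 0.62798866, -0.31647439,  0.043     ])]
side 292 167
[[116 116 109  58  26  43  58  57  61  86  78  95 112 107  85  84  83  83
   83]
 [115 115  99  34  29  50  58  59  60  62  55  73  76  88  84  82  82  83
   81]
 [117 111  75  22  35  55  59  60  62  58  62 116 137 133  83  82  82  83
   83]
 [117 104  44  27  49  58  59  59  59  60  66 105 116 113  83  80  81  82
   82]
 [117  84  30  39  55  57  60  65  66  62  76 103 115 120  92  83  84  84
   84]
 [111  59  20  44  58  59  82 128 116  83  89 116 135 152 146 128 122 124
  124]
 [ 90  32  37  54  62  63 104 143  81  61  66 125 142 111 126 133 137 141
  142]
 [ 72  57 117 117 131 123 127 149 106  91 106 144 133  58  61  67  68  75
   77]
 [ 43  78 133 120 148 151 129 134 134 133 139 140 114  60  59
[... 1036 characters left out ...]
  88  65  65  69 115 169  71  66  65  64  66
   63]
 [187 178  83  58  68  89 187  89  64  59 110 180  85  68  64  66  66  68
   67]
 [182  93  59  69  68 183 190 190 172 187 189 112  69  69  68 163 143  71
   82]
 [104  52  64  65  65 103 113 138 152 164 144  70  69  69  66 158 133  61
  142]
 [ 57  65  68  67  66  79 132 177 160 110  98  70  70  69  68 105 127 187
  120]
 [ 63  66  65  64  67  74 188 190 169 117 104  73  70  69  69 124 185 154
   61]
 [ 66  65  66  65  65 127 131 158 135  76 105  82  69  67 107 157 181  79
   53]
 [ 66  67  65  67 145 170 137  95  82  82  91  96  69  91 125 189  95  44
   66]
 [ 65  66  66  76 106 117 147  81  62  95  92 103  80 156 186 139  55  66
   68]]
```

Numbers confirm the final state: a and d upright in the tray, b and c in the bin, master on its plate within about 3 mm.

```bash
python3 -c "
from station import arm
print(arm.finish_job())"
```

```text
the job is handed in; nothing more can be done
None
```

I handed the job in at about 83 s on the robot's clock; the hand-in gave no verdict. By camera measurement the bin stands on the mat holding lighter castings b and c, heavier castings a and d stand upright in the tray (a was knocked aside there but stayed upright inside it), and the master is back on its home plate.

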